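Tip the used bottle caps into the wash bin

TASK

Gather all the used blue caps that lie about the bench into the steel tray, slide the wash bin's shutter across until it clicks into its open stop so that the port is fully open, then carry the tray to the bin and tip it so that every cap slides into the bin. Put the empty tray back flat on its green mat, lined up as it was, slide the shutter back until it clicks fully shut, and leave the other things on the bench where they are.

Things in the scene. Friction and masses are not known exactly. Their poses are not given: they have to be found in the camera images.
- collector: Fixed white open-topped wash bin, 180 x 180 mm, 110 mm high, walls 12 mm, floor 6 mm; square port in its top 156 x 156 mm. Origin: centre of its underside; z up, +y the way the shutter opens, +x roughly away from the robot. Guide rails (12 mm wide, tops at 124 mm) run along y at x = -91 and +91 mm, from y = -95 to +270 mm, to an end board at y = +262 mm.
- port (a point): Centre of the port, level with the bin's rim (110 mm above the bench); axes as the bin's.
- shutter (a joint): Steel plate sliding over the port: 0 m = shut (port covered), 0.150 m = fully open (port clear but for 10 mm at its +y edge). It starts shut. A spring strut under the plate resists with up to about 7 N until half-way (0.075), then snaps it on into the next stop (0 or 0.150); it stays at no place between.
- shutter_grip (a point): Centre of the shutter's orange upright handle fin, 60 mm along the bin's x, 14 mm thick along the bin's y, 36 mm high (its foot is 18 mm below this point on the plate, its top 18 mm above); axes as the bin's. It stands in the middle of the shutter plate (166 x 165 x 5 mm) and moves with it.
- mat: Fixed green mat on the bench, 230 x 140 x 3 mm, the tray's place. Its origin (on the bench) lies right under the middle of the pan of a tray that is in place, and its axes are those of a tray in place (the mat's own middle is 22.5 mm from the origin along +x).
- tray_pan (a point): Loose steel pouring tray, 0.3 kg: flat pan 155 mm long (x -77.5 to +77.5), 126 mm wide (118 inside), floor 4 mm thick, walls 20 mm high above the underside at both sides and the rear (+x); the front end (-x) is open, to pour over. This point: middle of the pan, on its floor (7 mm above the bench on the mat); x to the handle, z up. Caps slide from 18 to 26 degrees of tilt.
- tray_grip (a point): Grip point of the tray's orange upright handle fin behind the rear wall: 100 mm from the pan's middle along the tray's +x and 29 mm above the pan's floor. The fin is 14 mm thick (along the tray's y), reaches from 75 to 122 mm along x, and its top is 50 mm above the tray's underside; axes as the tray's.
- tray_lip (a point): Middle of the tray's pouring lip, on the floor's upper face, 77.5 mm from the pan's middle along the tray's -x; axes as the tray's.
- cap0_mid (a point): Used blue bottle cap, a disc 40 mm across and 30 mm high, 30 g, standing flat on the bench to begin with; this point is its centre (15 mm above its base). Absent (None) in some starts.
- cap1_mid (a point): Used blue bottle cap, a disc 40 mm across and 30 mm high, 30 g, standing flat on the bench to begin with; this point is its centre (15 mm above its base). Absent (None) in some starts.
- cap2_mid (a point): Used blue bottle cap, a disc 40 mm across and 30 mm high, 30 g, standing flat on the bench to begin with; this point is its centre (15 mm above its base). Absent (None) in some starts.
- cap3_mid (a point): Used blue bottle cap, a disc 40 mm across and 30 mm high, 30 g, standing flat on the bench to begin with; this point is its centre (15 mm above its base). Absent (None) in some starts.
- cap4_mid (a point): Used blue bottle cap, a disc 40 mm across and 30 mm high, 30 g, standing flat on the bench to begin with; this point is its centre (15 mm above its base). Absent (None) in some starts.
- marker: Bystander, to be left alone: black marker pen with a yellow band, lying, 135 (along its x) x 14 x 14 mm. Origin: centre of its underside.
- crucible0: Bystander, to be left alone: white ceramic crucible, 52 mm across, 45 mm high, standing. Origin: centre of its underside.
- crucible1: Bystander, to be left alone: another white ceramic crucible, 52 mm across, 45 mm high, standing. Origin: centre of its underside.
- reagent: Bystander, to be left alone: clear glass reagent bottle with a blue cap, 66 mm across, 150 mm high, standing. Origin: centre of its underside.
- amber: Bystander, to be left alone: amber glass bottle, 60 mm across, 110 mm high, standing. Origin: centre of its underside.
- beaker: Bystander, to be left alone: glass beaker, 72 mm across, 90 mm high, standing. Origin: centre of its underside.
There are look-alikes about, which are no part of the job. What is shaped like the part that bears cap2_mid but orange is not meant.

How it is judged:
On the way, in this order (a step that is already met when the one before it is completed fails the run):
1. all the caps lie in the tray together and the shutter stands at its fully open stop (done in either order) (x of cap0_mid in the frame of tray_pan between -0.08 and 0.08 m and y of cap0_mid in the frame of tray_pan between -0.063 and 0.063 m and z of cap0_mid in the frame of tray_pan between 0 and 0.07 m and x of cap1_mid in the frame of tray_pan between -0.08 and 0.08 m and y of cap1_mid in the frame of tray_pan between -0.063 and 0.063 m and z of cap1_mid in the frame of tray_pan between 0 and 0.07 m and x of cap2_mid in the frame of tray_pan between -0.08 and 0.08 m and y of cap2_mid in the frame of tray_pan between -0.063 and 0.063 m and z of cap2_mid in the frame of tray_pan between 0 and 0.07 m and x of cap3_mid in the frame of tray_pan between -0.08 and 0.08 m and y of cap3_mid in the frame of tray_pan between -0.063 and 0.063 m and z of cap3_mid in the frame of tray_pan between 0 and 0.07 m and x of cap4_mid in the frame of tray_pan between -0.08 and 0.08 m and y of cap4_mid in the frame of tray_pan between -0.063 and 0.063 m and z of cap4_mid in the frame of tray_pan between 0 and 0.07 m and value of joint shutter above 0.143 m), for 0.2 s.
2. with the shutter fully open, the tray is tipped with its lip over the port and caps go into the bin (value of joint shutter above 0.143 m and angle between tray_pan's own z axis and vertical above 0.35 rad and horizontal distance between tray_lip and port below 0.11 m and height (world z) of tray_lip above 0.1 m and ((x of cap0_mid in the frame of collector between -0.08 and 0.08 m and y of cap0_mid in the frame of collector between -0.08 and 0.08 m and z of cap0_mid in the frame of collector between 0 and 0.1 m) or (x of cap1_mid in the frame of collector between -0.08 and 0.08 m and y of cap1_mid in the frame of collector between -0.08 and 0.08 m and z of cap1_mid in the frame of collector between 0 and 0.1 m) or (x of cap2_mid in the frame of collector between -0.08 and 0.08 m and y of cap2_mid in the frame of collector between -0.08 and 0.08 m and z of cap2_mid in the frame of collector between 0 and 0.1 m) or (x of cap3_mid in the frame of collector between -0.08 and 0.08 m and y of cap3_mid in the frame of collector between -0.08 and 0.08 m and z of cap3_mid in the frame of collector between 0 and 0.1 m) or (x of cap4_mid in the frame of collector between -0.08 and 0.08 m and y of cap4_mid in the frame of collector between -0.08 and 0.08 m and z of cap4_mid in the frame of collector between 0 and 0.1 m))), for 0.1 s.
3. all the caps are in the bin and the tray is level again (x of cap0_mid in the frame of collector between -0.08 and 0.08 m and y of cap0_mid in the frame of collector between -0.08 and 0.08 m and z of cap0_mid in the frame of collector between 0 and 0.1 m and x of cap1_mid in the frame of collector between -0.08 and 0.08 m and y of cap1_mid in the frame of collector between -0.08 and 0.08 m and z of cap1_mid in the frame of collector between 0 and 0.1 m and x of cap2_mid in the frame of collector between -0.08 and 0.08 m and y of cap2_mid in the frame of collector between -0.08 and 0.08 m and z of cap2_mid in the frame of collector between 0 and 0.1 m and x of cap3_mid in the frame of collector between -0.08 and 0.08 m and y of cap3_mid in the frame of collector between -0.08 and 0.08 m and z of cap3_mid in the frame of collector between 0 and 0.1 m and x of cap4_mid in the frame of collector between -0.08 and 0.08 m and y of cap4_mid in the frame of collector between -0.08 and 0.08 m and z of cap4_mid in the frame of collector between 0 and 0.1 m and angle between tray_pan's own z axis and vertical below 0.15 rad), for 0.2 s.
At the end, for the whole second after the job is handed in: every present cap is inside the bin below its rim, the shutter is shut (within 6 mm of its shut stop), and the tray lies at rest flat on the bench, its pan's middle within 30 mm and its length within 0.25 rad of its place on the mat (x of cap0_mid in the frame of collector between -0.08 and 0.08 m and y of cap0_mid in the frame of collector between -0.08 and 0.08 m and z of cap0_mid in the frame of collector between 0 and 0.1 m and x of cap1_mid in the frame of collector between -0.08 and 0.08 m and y of cap1_mid in the frame of collector between -0.08 and 0.08 m and z of cap1_mid in the frame of collector between 0 and 0.1 m and x of cap2_mid in the frame of collector between -0.08 and 0.08 m and y of cap2_mid in the frame of collector between -0.08 and 0.08 m and z of cap2_mid in the frame of collector between 0 and 0.1 m and x of cap3_mid in the frame of collector between -0.08 and 0.08 m and y of cap3_mid in the frame of collector between -0.08 and 0.08 m and z of cap3_mid in the frame of collector between 0 and 0.1 m and x of cap4_mid in the frame of collector between -0.08 and 0.08 m and y of cap4_mid in the frame of collector between -0.08 and 0.08 m and z of cap4_mid in the frame of collector between 0 and 0.1 m and horizontal distance between tray_pan and mat below 0.03 m and angle between the x axis of tray_pan and the x axis of mat, either way round below 0.25 rad and angle between tray_pan's own z axis and vertical below 0.06 rad and height (world z) of tray_pan below 0.015 m and value of joint shutter below 0.006 m and linear speed of tray below 0.02 m/s); the robot touches nothing.
It fails at once if another thing on the bench is shoved more than 40 mm or tipped over (distance of any of marker, crucible0, crucible1, reagent, amber, beaker from where it was at the start of the episode above 0.04 m or angle between any of marker, crucible0, crucible1, reagent, amber, beaker's own z axis and vertical above 0.5 rad).
Of cap0, cap1, cap2, cap3, cap4 only 3 to 5 are there at a start; the rules pass over those that are not, and their reading is None.
At some moment in a run one of cap0, cap1, cap2, cap3, cap4 may be knocked a few centimetres aside while the robot is not near it.
It also fails if it takes over 210 s, if anything falls off the work surface, if the arm or the gripper's body presses on something with over 40 N, if the wrist force passes 120 N, or if a joint passes its speed limit or range.

ROBOT

A 6-joint arm with a two-finger parallel gripper is mounted at the origin on the work surface. World frame = base frame: x ahead of the robot, y to its left, z up, the work surface at z = 0. Lengths are in m, angles in rad, forces in N, time in s.
With the tool pointing down it reaches from about 0.4 to 0.825 m from the base axis. Payload 7 kg.
Tool frame: the origin (TCP) lies on the centre line of the jaws, within the pads' length; the fingertips stand 25 mm ahead of it and the grasp point (between the pads) lies 6 mm ahead of it; z points along the fingers, y is the line along which they close (so a half turn about z gives the same grasp; the last joint's range is limited). The gripper opens to 88 mm and grips with 3 to 60 N. Pads are 19 mm wide; open, the fingers measure 130 mm over their backs; the gripper's body (78 mm by 193 mm) begins 47 mm behind the grasp point.
Start: joints at [-0.845, 0.359, 0.012, 0, -1.224, -0.288], TCP at [0.286, -0.611, 0.252] pointing down, gripper open.
Joint ranges: [-3.07, 3.07], [-1.43, 2.12], [-1.02, 1.25], [-3.03, 1.67], [-3.05, -0], [-3.03, 3.03]. Speed limits (rad/s): [2.39, 2.39, 3.01, 3.14, 3.14, 3.14].

INTERFACE

Orientations are given as [roll, pitch, yaw] about the fixed x, y, z axes, in that order (R = Rz(yaw) Ry(pitch) Rx(roll)).
In Python, from station import readout, vision, arm gives the robot as it stands. The module is installed in compiled form; this text tells all that it offers.
- The arm moves only by the tool carry_out, never from a script. Its argument "commands" is a list of rows, each an object with "dp": the shift along the tool's x, y, z in m, a list of three; "rotation": the turn, a rotation vector about the tool's x, y, z in degrees, a list of three. In form: [{"dp": [dx, dy, dz], "rotation": [wx, wy, wz]}, ...]. A call has 1 to 8 rows; each row shifts and turns the commanded pose from where the row before left it, along the tool's axes as they then stand; what a row does not reach is not made up. A row lasts 1/8 s, in which the tool goes at most 62.5 mm and 10.7 degrees, less where a joint would pass 70% of its speed; a pose out of reach is approached as far as the arm can. A call with a gripper value outside its range is refused whole. "grip" is the finger opening in m, from 0 to 0.0876, set as the call begins (left out, the last holds). The fingers move at their own pace and stop on an object; "force" is the grip in N (left out, the last holds). Time passes only in rows, so rows that do not move let the fingers close. It gives the time, the measured TCP pose, the force, the opening and the grip force at its end, in the units of the state.
- readout.get_state(): the state, without advancing time (a new reading comes with each control period).
- vision.grab_frame(name): name is "scene" or "top" or "wrist"; returns (picture, depth): 400x640x3 uint8, red, green, blue; 400x640 float32, m along the optical axis (not along the pixel's ray), 0 where there is no reading.
- vision.calibration(name): a dict with "fovy" (degrees; the focal length in pixels is half the picture's height over the tangent of half this angle, whatever the lens; pixels are square), "cx", "cy" (the principal point, pixels), "origin" and "attitude" of the camera in the world; the wrist camera has in their place "mount" (4x4, takes a point from camera to tool coordinates, whose origin is the TCP and whose axes are the flange's). Camera axes: x right, y down, z forward; pixel columns grow to the right and rows downward; lengths in m; the calibration is good to about 2 mm. A picture is of the moment at which its call begins: read the wrist's pose just before it. calibration takes no time and is no camera call.
- arm.job_done(): hands the job in; it is judged then, once.
Trained networks look in the newest picture that a camera, given by its name, has taken for a name from the list of things; names that differ only in an ending like _2 or _b are one class to them, and where a whole thing is asked for, a point or a joint stands for the part that bears it (a point fixed in the world has none). Each returns a list of dicts, best first, with "score" (0 to 1); they miss things now and then, are a little off and sometimes report something else, mostly with a low value. They report only what shows in the picture. A call takes as long as a camera call. They do not tell look-alikes from the thing itself.
- vision.trace(label, camera): "pixels" (400x640 bool, what is visible of it) and "position" ([row, column] in pixels, amid what is visible of it).
The state is a dict: "t": time; "q": joint angles; "qd": joint speeds; "joint_efforts": joint torques, N m; "eef_pos": TCP position; "ee_rot": TCP orientation; "force": force on the tool from outside, world axes, zero at the start; "moment": the same for the moment, N m; "width": finger opening in m; "gripper_force": force on a finger pad.
Only numpy, scipy, OpenCV 4.12 (cv2) and the standard library are available. Lean on these libraries where they do the work, as an engineer would, in place of code of your own. Each camera call takes 0.05 s, during which the arm holds its last target. There are 200 camera calls.

## Working session

There is one attempt and no reset: what is moved stays moved. The work goes in short steps, Python scripts to look and compute and a tool call to move; the robot and the scene stay as the last step left them, time stands still between calls to the robot, and variables do not carry over. Pictures are saved under pics/ and viewed, at most 14 in all, crops included, and the job is handed in when it is done.

Besides the shell and the picture viewer there is one more tool, called by a JSON object that holds its "name" and its "arguments". carry_out: Moves the arm, as the interface text tells. Its arguments: {"type":"object","properties":{"commands":{"type":"array"},"grip":{"type":"number"},"force":{"type":"number"}},"required":["commands"]}

```bash
mkdir -p pics; cat > h.py <<'E'
import numpy as np, cv2
from scipy.spatial.transform import Rotation as R
from station import readout, vision, arm
def rot(a):
    a=np.array(a,float)
    return a if a.shape==(3,3) else (R.from_euler('xyz',a).as_matrix() if a.size==3 else R.from_quat(a).as_matrix())
def grab(n):
    s=readout.get_state(); im,d=vision.grab_frame(n); c=vision.calibration(n)
    f=200/np.tan(np.radians(c['fovy'])/2)
    if 'mount' in c:
        T=np.eye(4);T[:3,:3]=rot(s['ee_rot']);T[:3,3]=s['eef_pos'];T=T@np.array(c['mount'])
    else:
        T=np.eye(4);T[:3,:3]=rot(c['attitude']);T[:3,3]=c['origin']
    v,u=np.mgrid[:400,:640]
    P=np.stack([(u-c['cx'])/f*d,(v-c['cy'])/f*d,d],-1)@T[:3,:3].T+T[:3,3]
    P[d==0]=np.nan
    return im,d,P,T,f,c
def save(n,im): cv2.imwrite('pics/'+n+'.png',cv2.cvtColor(im,cv2.COLOR_RGB2BGR))
E
python3 - <<'E'
from h import *
print(readout.get_state())
for n in ['top','scene','wrist']:
    im,d,P,T,f,c=grab(n); print(n,{k:np.round(v,3).tolist() for k,v in c.items()},np.isnan(P[...,0]).mean())
    save(n+'0',im)
    if n=='top':
        for l in ['cap0_mid','collector','shutter_grip','mat','tray_pan','marker','crucible0','reagent','amber','beaker']:
            for r in vision.trace(l,'top'):
                m=r['pixels'];q=P[m];q=q[~np.isnan(q[:,0])]
                print(l,round(r['score'],2),np.round(r['position']),m.sum(),np.round(np.median(q,0),3),np.round(np.percentile(q[:,2],95),3), im[m].mean(0).round())
E
```

```text
{'t': 0.0, 'q': array([-8.44905881e-01,  3.59368191e-01,  1.10613333e-02, -3.47596526e-04,
       -1.22413367e+00, -2.88081726e-01]), 'qd': array([-0.00219262, -0.00091122, -0.00061507,  0.001195  , -0.00118611,
       -0.00159057]), 'joint_efforts': array([ 3.86285219e-04, -5.82716346e+01,  2.93060070e+01,  6.99741930e+00,
        6.86577841e-03, -1.55766948e-04]), 'eef_pos': array([ 0.28593851, -0.61093617,  0.2506363 ]), 'ee_rot': array([ 3.13992336e+00, -1.53885724e-04, -2.70390217e+00]), 'force': array([ 0.02705682, -0.62443505, -0.67383296]), 'moment': array([ 0.02754345, -0.0445286 , -0.06721641]), 'gripper_force': 0.0, 'width': 0.08781863838776187}
top {'fovy': 53.069, 'cx': 317.063, 'cy': 205.027, 'origin': [0.483, -0.152, 0.957], 'attitude': [-2.993, 0.029, -1.569]} 0.0040390625
cap0_mid 0.72 [281. 416.] 286 [ 0.441 -0.342  0.03 ] 0.034 [27. 45. 75.]
cap0_mid 0.21 [247. 344.] 3683 [ 0.523 -0.186  0.008] 0.024 [89. 93. 90.]
collector 0.61 [263. 148.] 13689 [0.492 0.229 0.116] 0.126 [72. 72. 69.]
collector 0.49 [258. 160.] 6357 [0.495 0.189 0.117] 0.132 [81. 82. 79.]
shutter_
[... 546 characters left out ...]
  0.03 ] 0.034 [26. 44. 74.]
reagent 0.98 [141. 249.] 976 [0.758 0.024 0.101] 0.151 [53. 58. 61.]
amber 0.78 [146. 315.] 661 [ 0.751 -0.12   0.077] 0.111 [39. 28. 19.]
amber 0.52 [248. 342.] 3773 [ 0.523 -0.185  0.008] 0.025 [89. 93. 89.]
beaker 0.83 [159. 406.] 955 [ 0.729 -0.333  0.051] 0.091 [79. 81. 78.]
beaker 0.31 [247. 423.] 438 [ 0.523 -0.371  0.023] 0.047 [84. 84. 82.]
scene {'fovy': 53.545, 'cx': 325.553, 'cy': 196.438, 'origin': [0.862, -0.585, 0.88], 'attitude': [-2.535, 0.016, 0.512]} 0.00390625
wrist {'fovy': 58.431, 'cx': 317.244, 'cy': 207.96, 'mount': [[0.001, -0.96, -0.279, 0.076], [1.0, 0.0, 0.001, -0.0], [-0.001, -0.279, 0.96, -0.133], [0.0, 0.0, 0.0, 1.0]]} 0.00401171875
```

View pics/top0.png

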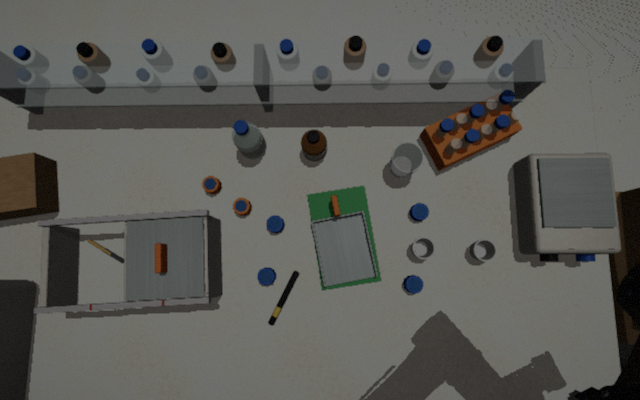

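View pics/scene0.png

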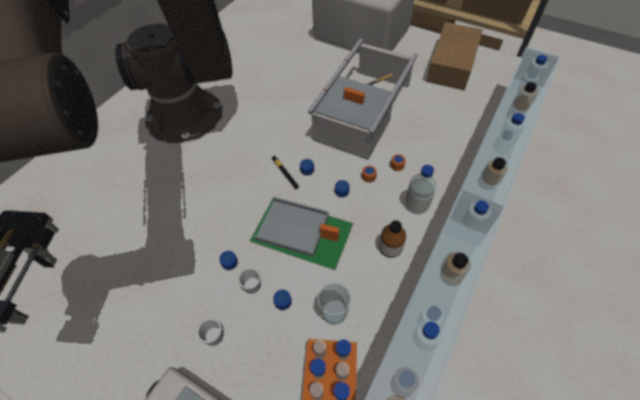

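Top view: blue caps are at (275,225), (266,276), (419,212) and (413,284). What could be taken for them:
- the orange caps at (211,185) and (242,207), which are look-alikes
- the reagent bottle's cap at (241,128)
- the tops in the orange rack around (475,125)
- the shelf bottles along the top
- a dark blue spot by the instrument at (587,257)

I choose the four free-standing blue discs. Next I measure everything and check that odd spot.

```bash
cat >> h.py <<'E'
def caps(im,P,show=True):
    h=cv2.cvtColor(im,cv2.COLOR_RGB2HSV)
    m=((h[...,0]>98)&(h[...,0]<125)&(h[...,1]>110)&(h[...,2]>30)).astype(np.uint8)
    n,l,st,ce=cv2.connectedComponentsWithStats(m); out=[]
    for i in range(1,n):
        if st[i,4]<60: continue
        q=P[(l==i)];q=q[~np.isnan(q[:,0])]
        t=q[q[:,2]>np.percentile(q[:,2],90)-.006]
        c=(np.percentile(t[:,:2],3,axis=0)+np.percentile(t[:,:2],97,axis=0))/2
        out.append((*c,np.median(t[:,2])))
        if show: print('blue px',ce[i].round(),st[i,4],'xyz',np.round(out[-1],3),'ext',np.round(np.ptp(t[:,:2],axis=0),3))
    return out
def rect(q):
    r=cv2.minAreaRect((q[:,:2]*1000).astype(np.float32)); return np.round(r[0],1),np.round(r[1],1),round(r[2],1)
E
python3 - <<'E'
from h import *
im,d,P,T,f,c=grab('top'); caps(im,P)
h=cv2.cvtColor(im,cv2.COLOR_RGB2HSV)
o=((h[...,0]<14)&(h[...,1]>150)&(h[...,2]>60)).astype(np.uint8)
n,l,st,ce=cv2.connectedComponentsWithStats(o)
for i in range(1,n):
    if st[i,4]>60:
        q=P[l==i];q=q[~np.isnan(q[:,0])];z=np.percentile(q[:,2],90);t=q[q[:,2]>z-.006]
        print('orange',ce[i].round(),st[i,4],'z',round(z,3),rect(t))
g=((h[...,0]>45)&(h[...,0]<80)&(h[...,1]>100)).astype(np.uint8)
g[:170]=0
q=P[g>0];q=q[np.abs(q[:,2])<.012];print('mat',rect(q))
for l in ['tray_pan','marker','crucible0']:
    for r in vision.trace(l,'top')[:2]:
        q=P[r['pixels']];q=q[~np.isnan(q[:,0])]
        print(l,rect(q), 'z5/95',np.percentile(q[:,2],[5,95]).round(3), 'floor',rect(q[q[:,2]<.012]) )
# bin: high points near
B=P.reshape(-1,3);s=B[(B[:,1]>.03)&(B[:,1]<.55)&(B[:,0]>.35)&(B[:,0]<.66)]
for a,b in [(.105,.1145),(.1145,.1195),(.1195,.13)]:
    q=s[(s[:,2]>a)&(s[:,2]<b)];print('bin',a,len(q),rect(q))
print('bin max z',np.nanpercentile(s[:,2],[90,99,100]))
for u,v in [(160,245),(160,258),(160,270),(85,213),(200,212),(85,310),(205,303),(60,260),(587,257)]: print((u,v),P[v,u].round(3))
cr=cv2.resize(im[160:320,200:440],(780,520),interpolation=cv2.INTER_CUBIC); save('crop1',np.clip(cr*2.0,0,255).astype(np.uint8))
E
```

```text
blue px [148.  45.] 126 xyz [0.907 0.2   0.239] ext [0.026 0.026]
blue px [286.  45.] 128 xyz [ 0.908 -0.07   0.231] ext [0.026 0.024]
blue px [424.  45.] 128 xyz [ 0.908 -0.338  0.223] ext [0.025 0.024]
blue px [19. 51.] 117 xyz [0.908 0.47  0.223] ext [0.026 0.025]
blue px [508.  96.] 125 xyz [ 0.848 -0.543  0.116] ext [0.028 0.027]
blue px [477. 110.] 133 xyz [ 0.817 -0.476  0.116] ext [0.03  0.027]
blue px [503. 121.] 131 xyz [ 0.792 -0.529  0.116] ext [0.026 0.027]
blue px [447. 124.] 128 xyz [ 0.785 -0.409  0.116] ext [0.025 0.026]
blue px [240. 127.] 151 xyz [0.772 0.034 0.15 ] ext [0.029 0.029]
blue px [472. 135.] 132 xyz [ 0.76  -0.462  0.116] ext [0.029 0.028]
blue px [210. 184.] 84 xyz [0.674 0.131 0.031] ext [0.023 0.026]
blue px [241. 206.] 86 xyz [0.621 0.056 0.031] ext [0.022 0.022]
blue px [419. 211.] 224 xyz [ 0.606 -0.363  0.031] ext [0.038 0.036]
blue px [275. 224.] 226 xyz [ 0.578 -0.026  0.031] ext [0.038 0.038]
blue px [587. 257.] 99 xyz [ 0.501 -0.719  0.058] ext [0.013 0.023]
blue px [266. 276.] 237 xyz [ 0.458 -0.008  0.031] ext [0.036 0.038]
blue px [413. 28
[... 1142 characters left out ...]
, array([48.7, 56.7]), 15.7)
crucible0 (array([ 520.1, -365.7]), array([48.8, 49.4]), 37.8) z5/95 [0.003 0.047] floor (array([ 519.7, -365. ]), array([33.9, 38.8]), 38.5)
bin 0.105 1656 (array([481.9, 325.9]), array([201.9, 457.4]), 8.2)
bin 0.1145 5359 (array([487.3, 322. ]), array([189.6, 446.4]), 3.8)
bin 0.1195 2520 (array([488.5, 319.8]), array([194.4, 441.5]), 3.6)
bin max z [0.11928007 0.13367166 0.15688862]
(160, 245) [0.523 0.19  0.154]
(160, 258) [0.497 0.188 0.154]
(160, 270) [0.473 0.187 0.153]
(85, 213) [ 0.609  0.447 -0.003]
(200, 212) [0.594 0.121 0.124]
(85, 310) [0.391 0.35  0.125]
(205, 303) [0.406 0.101 0.125]
(60, 260) [0.493 0.448 0.073]
(587, 257) [ 0.501 -0.716  0.057]
```

View pics/crop1.png

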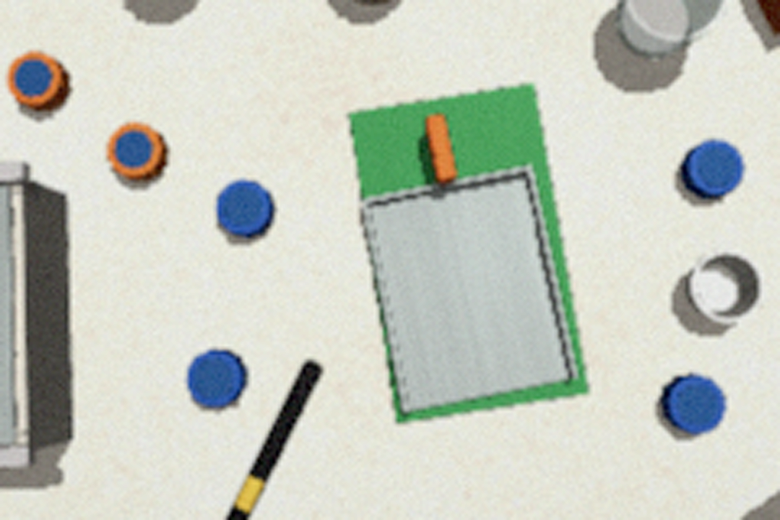

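The crop shows four solid blue caps. The two at its left are orange rings with blue inside, so they are look-alikes. The blue spot at (587,257) sits at z = 0.058 on the instrument, so it is not a cap.

```bash
cat > plan.py <<'E'
import sys,json
from h import *
def plan(wps,step=.055,ang=10.):
    """wps: list of (x,y,z[,R]) mm-accurate targets; prints rows"""
    s=readout.get_state();p=np.array(s['eef_pos']);Rc=rot(s['ee_rot']);rows=[]
    for w in wps:
        t=np.array(w[:3]);Rt=w[3] if len(w)>3 else Rc
        rv=(Rc.T@Rt);a=np.degrees(R.from_matrix(rv).magnitude())
        n=max(1,int(np.ceil(max(np.linalg.norm(t-p)/step,a/ang-1e-3))))
        p0,R0=p.copy(),Rc.copy();rr=R.from_matrix(rv).as_rotvec()
        for k in range(1,n+1):
            pn=p0+(t-p0)*k/n;Rn=R0@R.from_rotvec(rr*k/n).as_matrix()
            dp=np.round(Rc.T@(pn-p),3);ro=np.round(np.degrees(R.from_matrix(Rc.T@Rn).as_rotvec()),1)
            rows.append({"dp":(dp+0).tolist(),"rotation":(ro+0).tolist()})
            p=p+Rc@dp;Rc=Rc@R.from_rotvec(np.radians(ro)).as_matrix()
        rows.append('--')
    i=0
    for r in rows: print(r if r=='--' else json.dumps(r))
    print('t',round(s['t'],2),'pos',np.round(s['eef_pos'],3),'rot',np.round(s['ee_rot'],3),'w',round(s['width'],4),'F',np.round(s['force'],1),'g',round(s['gripper_force'],1))
def D(psi): return R.from_euler('xyz',[np.pi,0,np.radians(psi)]).as_matrix()
E
python3 -c "
from plan import *
plan([(.441,-.343,.13,D(-170)),(.441,-.343,.045)])
plan([(.441,-.343,.045,D(-170)),(.441,-.343,.1),(.479,-.224,.09),(.479,-.224,.054),(.479,-.224,.1),(.606,-.363,.1),(.606,-.363,.045)])"
```

```text
{"dp": [-0.036, 0.025, 0.017], "rotation": [0.0, 0.0, 2.2]}
{"dp": [-0.036, 0.027, 0.018], "rotation": [0.0, 0.0, 2.1]}
{"dp": [-0.034, 0.028, 0.017], "rotation": [0.0, 0.0, 2.2]}
{"dp": [-0.033, 0.029, 0.017], "rotation": [0.0, 0.0, 2.1]}
{"dp": [-0.032, 0.031, 0.018], "rotation": [0.0, 0.0, 2.2]}
{"dp": [-0.031, 0.031, 0.017], "rotation": [0.0, 0.0, 2.1]}
{"dp": [-0.03, 0.033, 0.018], "rotation": [0.0, 0.0, 2.2]}
--
{"dp": [0.0, 0.0, 0.042], "rotation": [0.0, 0.0, 0.0]}
{"dp": [0.0, 0.0, 0.043], "rotation": [0.0, 0.0, 0.0]}
--
t 0.85 pos [ 0.286 -0.611  0.252] rot [-3.142 -0.    -2.704] w 0.0879 F [ 0.1 -0.1 -0.6] g 0.0
{"dp": [-0.036, 0.025, 0.03], "rotation": [0.0, 0.0, 2.2]}
{"dp": [-0.036, 0.027, 0.029], "rotation": [0.0, 0.0, 2.1]}
{"dp": [-0.034, 0.028, 0.03], "rotation": [0.0, 0.0, 2.2]}
{"dp": [-0.033, 0.029, 0.029], "rotation": [0.0, 0.0, 2.1]}
{"dp": [-0.032, 0.031, 0.03], "rotation": [0.0, 0.0, 2.2]}
{"dp": [-0.031, 0.031, 0.029], "rotation": [0.0, 0.0, 2.1]}
{"dp": [-0.03, 0.033, 0.03], "rotation": [0.0, 0.0, 2.2]}
--
{"dp": [0.0, 0.0, -0.028], "rotation": [0.0, 0.0, 0.0]}
{"dp": [0.0, 0.0, -0.027], "rotation": [0.0, 0.0, 0.0]}
--
{"dp": [-0.019, 0.037, 0.003], "rotation": [0.0, 0.0, 0.0]}
{"dp": [-0.02, 0.037, 0.003], "rotation": [0.0, 0.0, 0.0]}
{"dp": [-0.019, 0.037, 0.004], "rotation": [0.0, 0.0, 0.0]}
--
{"dp": [0.0, 0.0, 0.036], "rotation": [0.0, 0.0, 0.0]}
--
{"dp": [0.0, 0.0, -0.046], "rotation": [0.0, 0.0, 0.0]}
--
{"dp": [-0.025, -0.04, 0.0], "rotation": [0.0, 0.0, 0.0]}
{"dp": [-0.025, -0.04, 0.0], "rotation": [0.0, 0.0, 0.0]}
{"dp": [-0.026, -0.039, 0.0], "rotation": [0.0, 0.0, 0.0]}
{"dp": [-0.025, -0.04, 0.0], "rotation": [0.0, 0.0, 0.0]}
--
{"dp": [0.0, 0.0, 0.055], "rotation": [0.0, 0.0, 0.0]}
--
t 0.85 pos [ 0.286 -0.611  0.252] rot [-3.142 -0.    -2.704] w 0.0879 F [ 0.1 -0.1 -0.6] g 0.0
```

{"name": "carry_out", "arguments": {"commands": [{"dp": [-0.036, 0.025, 0.017], "rotation": [0, 0, 2.2]}, {"dp": [-0.036, 0.027, 0.018], "rotation": [0, 0, 2.1]}, {"dp": [-0.034, 0.028, 0.017], "rotation": [0, 0, 2.2]}, {"dp": [-0.033, 0.029, 0.017], "rotation": [0, 0, 2.1]}, {"dp": [-0.032, 0.031, 0.018], "rotation": [0, 0, 2.2]}, {"dp": [-0.031, 0.031, 0.017], "rotation": [0, 0, 2.1]}, {"dp": [-0.03, 0.033, 0.018], "rotation": [0, 0, 2.2]}, {"dp": [0, 0, 0], "rotation": [0, 0, 0]}], "grip": 0.07}}

```text
t: 1.85
eef_pos: [0.442, -0.3408, 0.1285]
ee_rot: [3.14, -0.001, -2.964]
force: [-0.8, 0.2, 0.9]
width: 0.07
gripper_force: 0.0
```

```bash
python3 -c "
from plan import *
plan([(.441,-.343,.045,D(-170))])
im,d,P,T,f,c=grab('wrist');save('w1',im);caps(im,P)"
```

```text
{"dp": [0.001, -0.001, 0.042], "rotation": [0.0, 0.0, 0.1]}
{"dp": [0.0, -0.001, 0.041], "rotation": [0.1, -0.1, 0.0]}
--
t 1.85 pos [ 0.442 -0.341  0.128] rot [ 3.140e+00 -1.000e-03 -2.964e+00] w 0.07 F [-0.8  0.2  0.9] g 0.0
blue px [315. 214.] 2842 xyz [ 0.44  -0.342  0.03 ] ext [0.039 0.039]
```

View pics/w1.png

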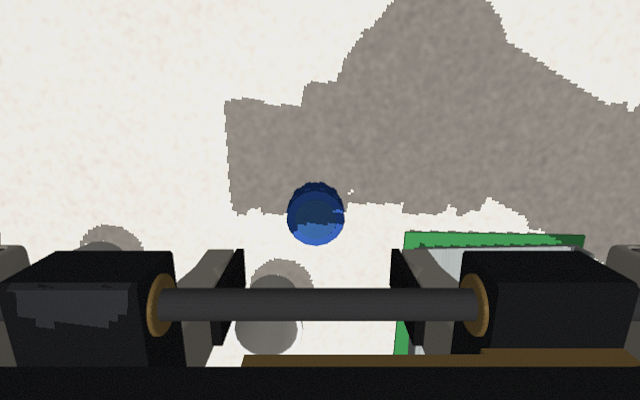

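The wrist view shows the blue cap at (315,214), midway between the fingers, and it agrees with the top camera to 1 mm. The tray edge is at lower right. I go down to grip it.

{"name": "carry_out", "arguments": {"commands": [{"dp": [0.001, -0.001, 0.042], "rotation": [0, 0, 0]}, {"dp": [0, -0.001, 0.041], "rotation": [0, 0, 0]}]}}

```text
t: 2.15
eef_pos: [0.4412, -0.3464, 0.0468]
ee_rot: [-3.14, 0.002, -2.968]
force: [0.6, -1.6, -1.0]
width: 0.0701
gripper_force: 0.0
```

{"name": "carry_out", "arguments": {"commands": [{"dp": [0, 0, 0], "rotation": [0, 0, 0]}, {"dp": [0, 0, 0], "rotation": [0, 0, 0]}, {"dp": [0, 0, 0], "rotation": [0, 0, 0]}, {"dp": [0, 0, 0], "rotation": [0, 0, 0]}], "grip": 0.0, "force": 12}}

```text
t: 2.65
eef_pos: [0.4416, -0.3458, 0.0482]
ee_rot: [-3.14, 0.002, -2.967]
force: [-0.5, 1.3, 6.0]
width: 0.0394
gripper_force: 12.0
```

{"name": "carry_out", "arguments": {"commands": [{"dp": [0.0, 0.0, -0.028], "rotation": [0, 0, 0]}, {"dp": [0.0, 0.0, -0.027], "rotation": [0, 0, 0]}, {"dp": [-0.019, 0.037, 0.003], "rotation": [0, 0, 0]}, {"dp": [-0.02, 0.037, 0.003], "rotation": [0, 0, 0]}, {"dp": [-0.019, 0.037, 0.004], "rotation": [0, 0, 0]}, {"dp": [0, 0, 0], "rotation": [0, 0, 0]}]}}

```text
t: 3.4
eef_pos: [0.4795, -0.2239, 0.0922]
ee_rot: [-3.141, 0.001, -2.964]
force: [-0.2, -0.9, -0.4]
width: 0.0395
gripper_force: 12.0
```

```bash
python3 -c "
from plan import *
plan([(.479,-.224,.054,D(-170))])"
```

```text
{"dp": [0.001, 0.0, 0.038], "rotation": [0.0, 0.1, 0.2]}
--
t 3.4 pos [ 0.48  -0.224  0.092] rot [-3.141e+00  1.000e-03 -2.964e+00] w 0.0395 F [-0.2 -0.9 -0.4] g 12.0
```

{"name": "carry_out", "arguments": {"commands": [{"dp": [0.0, 0.0, 0.02], "rotation": [0, 0, 0]}, {"dp": [0.0, 0.0, 0.016], "rotation": [0, 0, 0]}, {"dp": [0.0, 0.0, 0.0], "rotation": [0, 0, 0]}]}}

```text
t: 3.78
eef_pos: [0.4781, -0.2263, 0.0553]
ee_rot: [3.141, -0.001, -2.968]
force: [0.2, 0.4, -1.1]
width: 0.0391
gripper_force: 12.0
```

{"name": "carry_out", "arguments": {"commands": [{"dp": [0, 0, 0], "rotation": [0, 0, 0]}, {"dp": [0, 0, 0], "rotation": [0, 0, 0]}, {"dp": [0, 0, -0.025], "rotation": [0, 0, 0]}, {"dp": [0, 0, -0.025], "rotation": [0, 0, 0]}], "grip": 0.06}}

```text
t: 4.28
eef_pos: [0.4785, -0.2261, 0.1065]
ee_rot: [-3.142, -0.0, -2.967]
force: [0.2, 0.1, 0.3]
width: 0.0599
gripper_force: 0.0
```

{"name": "carry_out", "arguments": {"commands": [{"dp": [-0.025, -0.04, 0], "rotation": [0, 0, 0]}, {"dp": [-0.025, -0.04, 0], "rotation": [0, 0, 0]}, {"dp": [-0.026, -0.039, 0], "rotation": [0, 0, 0]}, {"dp": [-0.025, -0.04, 0], "rotation": [0, 0, 0]}, {"dp": [0, 0, 0], "rotation": [0, 0, 0]}]}}

```text
t: 4.9
eef_pos: [0.6069, -0.3674, 0.1049]
ee_rot: [-3.141, 0.0, -2.969]
force: [-0.5, 1.0, -1.1]
width: 0.0601
gripper_force: 0.0
```

```bash
python3 -c "
from plan import *
plan([(.606,-.363,.046,D(-170)),(.606,-.363,.1),(.548,-.212,.095)])
im,d,P,T,f,c=grab('wrist');caps(im,P)
im,d,P,T,f,c=grab('top');save('t2',im);caps(im[160:320],P[160:320])"
```

```text
{"dp": [0.0, 0.002, 0.029], "rotation": [0.0, 0.0, -0.1]}
{"dp": [0.0, 0.003, 0.03], "rotation": [0.0, 0.0, 0.0]}
--
{"dp": [0.0, 0.0, -0.054], "rotation": [0.0, 0.0, 0.0]}
--
{"dp": [0.01, 0.053, 0.002], "rotation": [0.0, 0.0, 0.0]}
{"dp": [0.011, 0.053, 0.001], "rotation": [0.0, 0.0, 0.0]}
{"dp": [0.01, 0.052, 0.002], "rotation": [0.0, 0.0, 0.0]}
--
t 4.9 pos [ 0.607 -0.367  0.105] rot [-3.141  0.    -2.969] w 0.0601 F [-0.5  1.  -1.1] g 0.0
blue px [601.  56.] 5785 xyz [ 0.48  -0.231  0.037] ext [0.039 0.033]
blue px [326. 228.] 3476 xyz [ 0.607 -0.362  0.03 ] ext [0.04  0.039]
blue px [210.  24.] 83 xyz [0.674 0.131 0.031] ext [0.023 0.023]
blue px [241.  45.] 85 xyz [0.622 0.056 0.031] ext [0.022 0.022]
blue px [585.  97.] 125 xyz [ 0.501 -0.72   0.057] ext [0.013 0.027]
```

View pics/t2.png

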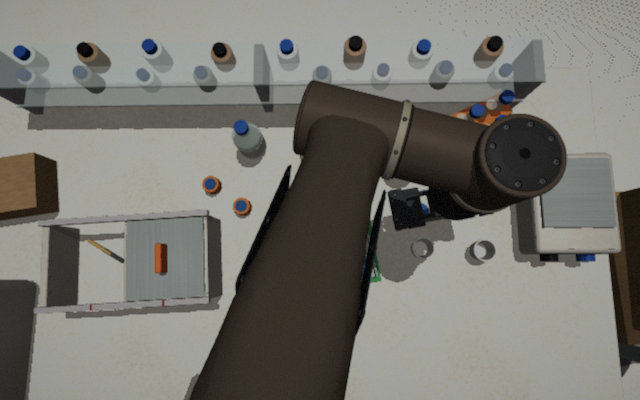

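The top view shows the arm over the middle, hiding the tray and the left caps. The gripper is at (405,210) over the cap. The wrist camera puts cap 1 in the tray (z = 0.037) and cap 2 at (0.607, -0.362).

{"name": "carry_out", "arguments": {"commands": [{"dp": [0, 0.002, 0.029], "rotation": [0, 0, 0]}, {"dp": [0, 0.003, 0.029], "rotation": [0, 0, 0]}, {"dp": [0, 0, 0], "rotation": [0, 0, 0]}]}}

```text
t: 5.38
eef_pos: [0.6027, -0.3587, 0.0459]
ee_rot: [3.139, -0.004, -2.967]
force: [-0.1, 0.0, -0.0]
width: 0.0601
gripper_force: 0.0
```

{"name": "carry_out", "arguments": {"commands": [{"dp": [0, 0, 0], "rotation": [0, 0, 0]}, {"dp": [0, 0, 0], "rotation": [0, 0, 0]}, {"dp": [0, 0, 0], "rotation": [0, 0, 0]}, {"dp": [0, 0, -0.027], "rotation": [0, 0, 0]}, {"dp": [0, 0, -0.027], "rotation": [0, 0, 0]}], "grip": 0.0}}

```text
t: 6.0
eef_pos: [0.6046, -0.3602, 0.1024]
ee_rot: [3.142, -0.0, -2.967]
force: [0.1, 0.5, -0.1]
width: 0.0393
gripper_force: 12.0
```

{"name": "carry_out", "arguments": {"commands": [{"dp": [0.01, 0.053, 0.002], "rotation": [0, 0, 0]}, {"dp": [0.011, 0.053, 0.001], "rotation": [0, 0, 0]}, {"dp": [0.01, 0.052, 0.002], "rotation": [0, 0, 0]}, {"dp": [0, 0, 0], "rotation": [0, 0, 0]}]}}

```text
t: 6.5
eef_pos: [0.5457, -0.2073, 0.0974]
ee_rot: [3.141, 0.0, -2.964]
force: [0.7, 0.6, -0.2]
width: 0.0391
gripper_force: 12.0
```

```bash
python3 -c "
from plan import *
plan([(.548,-.212,.055,D(-170)),(.548,-.212,.105),(.458,-.008,.105)])"
```

```text
{"dp": [-0.001, -0.005, 0.042], "rotation": [0.0, 0.0, 0.1]}
--
{"dp": [0.0, 0.0, -0.05], "rotation": [0.0, 0.0, 0.0]}
--
{"dp": [0.011, 0.043, 0.0], "rotation": [0.0, 0.0, 0.0]}
{"dp": [0.01, 0.044, 0.0], "rotation": [0.0, 0.0, 0.0]}
{"dp": [0.011, 0.043, 0.0], "rotation": [0.0, 0.0, 0.0]}
{"dp": [0.01, 0.043, 0.0], "rotation": [0.0, 0.0, 0.0]}
{"dp": [0.011, 0.044, 0.0], "rotation": [0.0, 0.0, 0.0]}
--
t 6.5 pos [ 0.546 -0.207  0.097] rot [ 3.141  0.    -2.964] w 0.0391 F [ 0.7  0.6 -0.2] g 12.0
```

{"name": "carry_out", "arguments": {"commands": [{"dp": [-0.001, -0.005, 0.022], "rotation": [0, 0, 0]}, {"dp": [0, 0, 0.019], "rotation": [0, 0, 0]}, {"dp": [0, 0, 0], "rotation": [0, 0, 0]}]}}

```text
t: 6.88
eef_pos: [0.5485, -0.2151, 0.055]
ee_rot: [3.141, -0.001, -2.968]
force: [-0.7, -0.9, -0.3]
width: 0.039
gripper_force: 12.0
```

{"name": "carry_out", "arguments": {"commands": [{"dp": [0, 0, 0], "rotation": [0, 0, 0]}, {"dp": [0, 0, 0], "rotation": [0, 0, 0]}, {"dp": [0, 0, -0.025], "rotation": [0, 0, 0]}, {"dp": [0, 0, -0.025], "rotation": [0, 0, 0]}], "grip": 0.06}}

```text
t: 7.38
eef_pos: [0.5486, -0.2147, 0.1066]
ee_rot: [-3.142, -0.0, -2.967]
force: [0.8, 0.1, 0.7]
width: 0.0596
gripper_force: 0.0
```

{"name": "carry_out", "arguments": {"commands": [{"dp": [0.011, 0.043, 0], "rotation": [0, 0, 0]}, {"dp": [0.01, 0.044, 0], "rotation": [0, 0, 0]}, {"dp": [0.011, 0.043, 0], "rotation": [0, 0, 0]}, {"dp": [0.01, 0.043, 0], "rotation": [0, 0, 0]}, {"dp": [0.011, 0.044, 0], "rotation": [0, 0, 0]}, {"dp": [0, 0, 0], "rotation": [0, 0, 0]}]}}

```text
t: 8.12
eef_pos: [0.4583, -0.0081, 0.1065]
ee_rot: [3.141, 0.002, -2.964]
force: [0.3, 0.2, -0.4]
width: 0.06
gripper_force: 0.0
```

```bash
python3 -c "
from plan import *
im,d,P,T,f,c=grab('wrist');save('w3',im);caps(im,P)
plan([(.458,-.008,.046,D(-170)),(.458,-.008,.1),(.502,-.159,.097)])"
```

```text
blue px [  8. 198.] 778 xyz [ 0.479 -0.207  0.019] ext [0.027 0.008]
blue px [322. 226.] 3427 xyz [ 0.457 -0.005  0.03 ] ext [0.039 0.039]
blue px [270. 346.] 621 xyz [ 0.563 -0.026  0.016] ext [0.011 0.03 ]
{"dp": [0.0, 0.001, 0.03], "rotation": [0.0, 0.0, 0.1]}
{"dp": [0.001, 0.0, 0.03], "rotation": [0.0, 0.1, 0.1]}
--
{"dp": [0.0, 0.0, -0.054], "rotation": [0.0, 0.0, 0.0]}
--
{"dp": [-0.006, -0.052, 0.001], "rotation": [0.0, 0.0, 0.0]}
{"dp": [-0.006, -0.052, 0.001], "rotation": [0.0, 0.0, 0.0]}
{"dp": [-0.005, -0.052, 0.001], "rotation": [0.0, 0.0, 0.0]}
--
t 8.18 pos [ 0.459 -0.009  0.106] rot [ 3.141e+00  2.000e-03 -2.964e+00] w 0.0599 F [ 0.3 -0.7  0.7] g 0.0
```

{"name": "carry_out", "arguments": {"commands": [{"dp": [0, 0.002, 0.03], "rotation": [0, 0, 0]}, {"dp": [0, 0.001, 0.029], "rotation": [0, 0, 0]}, {"dp": [0, 0, 0], "rotation": [0, 0, 0]}]}}

```text
t: 8.55
eef_pos: [0.4574, -0.0084, 0.0453]
ee_rot: [-3.141, -0.004, -2.969]
force: [0.1, 0.2, 0.7]
width: 0.0599
gripper_force: 0.0
```

{"name": "carry_out", "arguments": {"commands": [{"dp": [0, 0, 0], "rotation": [0, 0, 0]}, {"dp": [0, 0, 0], "rotation": [0, 0, 0]}, {"dp": [0, 0, 0], "rotation": [0, 0, 0]}, {"dp": [0, 0, -0.027], "rotation": [0, 0, 0]}, {"dp": [0, 0, -0.027], "rotation": [0, 0, 0]}], "grip": 0.0}}

```text
t: 9.18
eef_pos: [0.4582, -0.0072, 0.1015]
ee_rot: [-3.142, -0.0, -2.967]
force: [0.2, 0.2, -0.8]
width: 0.0394
gripper_force: 12.0
```

{"name": "carry_out", "arguments": {"commands": [{"dp": [-0.006, -0.052, 0.001], "rotation": [0, 0, 0]}, {"dp": [-0.006, -0.052, 0.001], "rotation": [0, 0, 0]}, {"dp": [-0.005, -0.052, 0.001], "rotation": [0, 0, 0]}, {"dp": [0, 0, 0], "rotation": [0, 0, 0]}]}}

```text
t: 9.68
eef_pos: [0.5026, -0.1607, 0.0976]
ee_rot: [-3.141, 0.0, -2.971]
force: [-0.0, 0.1, -0.1]
width: 0.0392
gripper_force: 12.0
```

```bash
python3 -c "
from plan import *
plan([(.502,-.159,.055,D(-170)),(.502,-.159,.105),(.578,-.026,.105)])"
```

```text
{"dp": [0.0, 0.002, 0.043], "rotation": [0.0, 0.0, -0.2]}
--
{"dp": [0.0, 0.0, -0.05], "rotation": [0.0, 0.0, 0.0]}
--
{"dp": [-0.033, 0.039, 0.0], "rotation": [0.0, 0.0, 0.0]}
{"dp": [-0.032, 0.039, 0.0], "rotation": [0.0, 0.0, 0.0]}
{"dp": [-0.033, 0.04, 0.0], "rotation": [0.0, 0.0, 0.0]}
--
t 9.68 pos [ 0.503 -0.161  0.098] rot [-3.141  0.    -2.971] w 0.0392 F [-0.   0.1 -0.1] g 12.0
```

{"name": "carry_out", "arguments": {"commands": [{"dp": [0, 0.001, 0.022], "rotation": [0, 0, 0]}, {"dp": [0, 0, 0.02], "rotation": [0, 0, 0]}, {"dp": [0, 0, 0], "rotation": [0, 0, 0]}]}}

```text
t: 10.05
eef_pos: [0.5011, -0.1565, 0.055]
ee_rot: [3.141, -0.002, -2.967]
force: [-0.1, 0.3, 0.7]
width: 0.0394
gripper_force: 12.0
```

{"name": "carry_out", "arguments": {"commands": [{"dp": [0, 0, 0], "rotation": [0, 0, 0]}, {"dp": [0, 0, 0], "rotation": [0, 0, 0]}, {"dp": [0, 0, -0.025], "rotation": [0, 0, 0]}, {"dp": [0, 0, -0.025], "rotation": [0, 0, 0]}], "grip": 0.06}}

```text
t: 10.55
eef_pos: [0.5019, -0.1568, 0.1066]
ee_rot: [-3.142, -0.0, -2.967]
force: [-0.1, -0.5, 0.7]
width: 0.0602
gripper_force: 0.0
```

{"name": "carry_out", "arguments": {"commands": [{"dp": [-0.033, 0.039, 0], "rotation": [0, 0, 0]}, {"dp": [-0.032, 0.039, 0], "rotation": [0, 0, 0]}, {"dp": [-0.033, 0.04, 0], "rotation": [0, 0, 0]}, {"dp": [0, 0, 0], "rotation": [0, 0, 0]}, {"dp": [0, 0, 0], "rotation": [0, 0, 0]}]}}

```text
t: 11.18
eef_pos: [0.5777, -0.0235, 0.1058]
ee_rot: [3.141, -0.0, -2.967]
force: [0.3, -0.4, 0.0]
width: 0.0604
gripper_force: 0.0
```

```bash
python3 -c "
from plan import *
im,d,P,T,f,c=grab('wrist');save('w4',im);caps(im,P)
plan([(.578,-.026,.046,D(-170)),(.578,-.026,.1),(.571,-.147,.097)])"
```

```text
blue px [16. 18.] 1249 xyz [ 0.487 -0.209  0.026] ext [0.018 0.011]
blue px [104.  61.] 6255 xyz [ 0.502 -0.155  0.037] ext [0.039 0.041]
blue px [ 25. 133.] 3465 xyz [ 0.55  -0.201  0.036] ext [0.038 0.017]
blue px [317. 228.] 3446 xyz [ 0.579 -0.023  0.03 ] ext [0.04  0.039]
{"dp": [0.0, -0.001, 0.03], "rotation": [0.0, 0.0, 0.0]}
{"dp": [0.0, -0.001, 0.03], "rotation": [0.0, 0.0, 0.0]}
--
{"dp": [0.0, 0.0, -0.054], "rotation": [0.0, 0.0, 0.0]}
--
{"dp": [0.009, -0.039, 0.001], "rotation": [0.0, 0.0, 0.0]}
{"dp": [0.009, -0.04, 0.001], "rotation": [0.0, 0.0, 0.0]}
{"dp": [0.01, -0.039, 0.001], "rotation": [0.0, 0.0, 0.0]}
--
t 11.22 pos [ 0.577 -0.024  0.106] rot [ 3.141 -0.    -2.967] w 0.0602 F [1.  0.2 0.8] g 0.0
```

{"name": "carry_out", "arguments": {"commands": [{"dp": [0, 0, 0.03], "rotation": [0, 0, 0]}, {"dp": [0, 0, 0.03], "rotation": [0, 0, 0]}, {"dp": [0, 0, 0], "rotation": [0, 0, 0]}]}}

```text
t: 11.6
eef_pos: [0.5759, -0.0251, 0.0439]
ee_rot: [-3.141, -0.004, -2.969]
force: [0.2, 0.1, 0.4]
width: 0.0599
gripper_force: 0.0
```

{"name": "carry_out", "arguments": {"commands": [{"dp": [0, 0, 0], "rotation": [0, 0, 0]}, {"dp": [0, 0, 0], "rotation": [0, 0, 0]}, {"dp": [0, 0, 0], "rotation": [0, 0, 0]}, {"dp": [0, 0, -0.027], "rotation": [0, 0, 0]}, {"dp": [0, 0, -0.027], "rotation": [0, 0, 0]}], "grip": 0.0}}

```text
t: 12.22
eef_pos: [0.5779, -0.0237, 0.1004]
ee_rot: [-3.142, -0.0, -2.967]
force: [0.5, 0.1, 0.1]
width: 0.0393
gripper_force: 12.0
```

{"name": "carry_out", "arguments": {"commands": [{"dp": [0.009, -0.04, 0.001], "rotation": [0, 0, 0]}, {"dp": [0.009, -0.04, 0.001], "rotation": [0, 0, 0]}, {"dp": [0.01, -0.04, 0.001], "rotation": [0, 0, 0]}, {"dp": [0, 0, 0], "rotation": [0, 0, 0]}]}}

```text
t: 12.72
eef_pos: [0.5707, -0.1489, 0.0968]
ee_rot: [-3.142, 0.0, -2.97]
force: [0.3, 0.6, -0.1]
width: 0.0394
gripper_force: 12.0
```

```bash
python3 -c "
from plan import *
plan([(.571,-.147,.055,D(-170)),(.571,-.147,.105)])"
```

```text
{"dp": [-0.001, 0.002, 0.042], "rotation": [0.0, 0.0, -0.2]}
--
{"dp": [0.0, 0.0, -0.05], "rotation": [0.0, 0.0, 0.0]}
--
t 12.72 pos [ 0.571 -0.149  0.097] rot [-3.142  0.    -2.97 ] w 0.0394 F [ 0.3  0.6 -0.1] g 12.0
```

{"name": "carry_out", "arguments": {"commands": [{"dp": [0, 0.001, 0.022], "rotation": [0, 0, 0]}, {"dp": [0, 0, 0.019], "rotation": [0, 0, 0]}, {"dp": [0, 0, 0], "rotation": [0, 0, 0]}]}}

```text
t: 13.1
eef_pos: [0.5704, -0.1454, 0.055]
ee_rot: [3.141, -0.002, -2.967]
force: [-0.7, 0.4, -0.2]
width: 0.0394
gripper_force: 12.0
```

{"name": "carry_out", "arguments": {"commands": [{"dp": [0, 0, 0], "rotation": [0, 0, 0]}, {"dp": [0, 0, 0], "rotation": [0, 0, 0]}, {"dp": [0, 0, -0.05], "rotation": [0, 0, 0]}, {"dp": [0, 0, -0.06], "rotation": [0, 0, 0]}, {"dp": [0, 0, -0.05], "rotation": [0, 0, 0]}, {"dp": [0, 0, 0], "rotation": [0, 0, 0]}], "grip": 0.06}}

```text
t: 13.85
eef_pos: [0.5737, -0.1457, 0.2212]
ee_rot: [-3.14, 0.01, -2.967]
force: [0.3, 0.4, -1.1]
width: 0.0599
gripper_force: 0.0
```

```bash
python3 -c "
from plan import *
im,d,P,T,f,c=grab('wrist');save('w5',im);caps(im,P)
plan([(.497,.192,.21,D(-176)),(.497,.192,.15),(.487,.342,.15)])"
```

```text
blue px [244.  63.] 2094 xyz [ 0.479 -0.225  0.037] ext [0.039 0.039]
blue px [320. 105.] 1730 xyz [ 0.502 -0.156  0.037] ext [0.039 0.039]
blue px [247. 149.] 1745 xyz [ 0.55  -0.214  0.037] ext [0.04  0.039]
blue px [318. 182.] 1688 xyz [ 0.571 -0.145  0.046] ext [0.028 0.038]
{"dp": [0.002, 0.049, 0.001], "rotation": [0.0, 0.0, 0.9]}
{"dp": [0.003, 0.05, 0.001], "rotation": [0.0, 0.1, 0.8]}
{"dp": [0.004, 0.049, 0.001], "rotation": [0.0, 0.0, 0.9]}
{"dp": [0.004, 0.049, 0.002], "rotation": [0.0, 0.1, 0.8]}
{"dp": [0.006, 0.049, 0.001], "rotation": [0.0, 0.0, 0.9]}
{"dp": [0.005, 0.049, 0.001], "rotation": [0.0, 0.1, 0.8]}
{"dp": [0.007, 0.049, 0.001], "rotation": [0.0, 0.0, 0.9]}
--
{"dp": [0.0, 0.0, 0.03], "rotation": [0.0, 0.0, 0.0]}
{"dp": [0.0, 0.0, 0.03], "rotation": [0.0, 0.0, 0.0]}
--
{"dp": [0.0, 0.05, 0.0], "rotation": [0.0, 0.0, 0.0]}
{"dp": [0.0, 0.05, 0.0], "rotation": [0.0, 0.0, 0.0]}
{"dp": [0.0, 0.051, 0.0], "rotation": [0.0, 0.0, 0.0]}
--
t 13.9 pos [ 0.572 -0.146  0.218] rot [-3.141  0.006 -2.967] w 0.0599 F [-1.7  0.4 -0. ] g 0.0
```

View pics/w5.png

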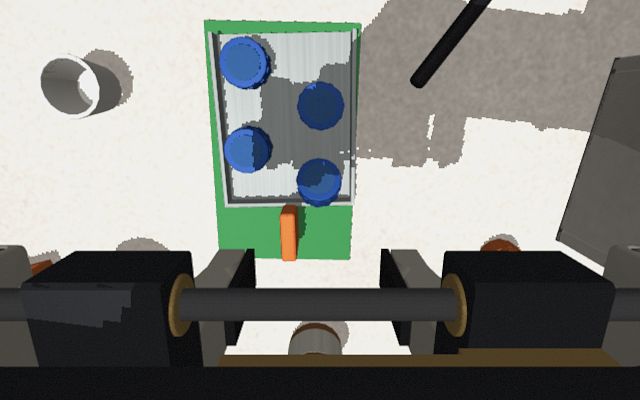

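The wrist view shows four caps in the tray at (244,63), (320,105), (247,149) and (318,182). The last overlaps the rear wall edge and reads high, so it is leaning. I measure the tray to reseat it.

```bash
python3 -c "
from plan import *
im,d,P,T,f,c=grab('wrist')
h=cv2.cvtColor(im,cv2.COLOR_RGB2HSV)
m=(h[...,0]<14)&(h[...,1]>150)&(h[...,2]>60);m[:200]=0;m[262:]=0;m[:,:270]=0;m[:,310:]=0
q=P[m];z=np.nanpercentile(q[:,2],90);print('fin',z,rect(q[q[:,2]>z-.004]))
y=np.radians(10);ex=np.array([np.cos(y),np.sin(y)]);ey=np.array([-ex[1],ex[0]]);o=np.array([.523,-.186])
g=(h[...,1]<60);Q=P[g];Q=Q[(Q[:,2]>.017)&(Q[:,2]<.027)];a=(Q[:,:2]-o)@ex;b=(Q[:,:2]-o)@ey
k=(abs(a)<.1)&(abs(b)<.08);print('wall a',np.percentile(a[k],[1,99]).round(4),'b',np.percentile(b[k],[1,99]).round(4))
k2=k&(abs(b)<.05)&(a>.05);print('rear',np.percentile(a[k2],[2,50,98]).round(4))
from numpy.linalg import lstsq
print('rear slope',np.polyfit(b[k2],a[k2],1))
B=(h[...,0]>98)&(h[...,0]<125)&(h[...,1]>110);B[:165]=0;q=P[B];q=q[(q[:,0]>.53)&(q[:,1]>-.18)];a=(q[:,:2]-o)@ex
for lo in np.arange(a.min(),a.max(),.006):
  kk=(a>=lo)&(a<lo+.006);print(round(lo,3),kk.sum(),np.nanmedian(q[kk,2]).round(4))
plan([(.571,-.146,.05,D(-170))])
"
```

```text
fin 0.052959404014974024 (array([ 617.7, -165. ]), array([43.7, 13.8]), 11.3)
wall a [-0.0748  0.0776] b [-0.0613  0.066 ]
rear [0.0729 0.0747 0.0779]
rear slope [-0.01680923  0.07480839]
0.019 16 0.2757
0.025 31 0.2924
0.031 163 0.0366
0.037 311 0.0396
0.043 330 0.0426
0.049 328 0.0456
0.055 276 0.0483
0.061 167 0.0488
0.067 85 0.0364
0.073 35 0.0296
{"dp": [0.0, 0.0, 0.042], "rotation": [0.0, 0.0, 0.0]}
{"dp": [0.0, 0.0, 0.041], "rotation": [0.0, 0.1, 0.0]}
{"dp": [0.0, 0.0, 0.042], "rotation": [0.0, 0.0, 0.0]}
{"dp": [0.001, -0.001, 0.042], "rotation": [0.0, 0.0, 0.0]}
--
t 13.95 pos [ 0.571 -0.145  0.217] rot [ 3.141e+00  2.000e-03 -2.967e+00] w 0.0601 F [ 0.1 -0.1 -1.1] g 0.0
```

Cap 4 leans about 26° on the rear wall. I regrip it, lift, shift it 12 mm towards the lip and release.

{"name": "carry_out", "arguments": {"commands": [{"dp": [0, 0, 0.041], "rotation": [0, 0, 0]}, {"dp": [0, 0, 0.041], "rotation": [0, 0, 0]}, {"dp": [0, -0.001, 0.04], "rotation": [0, 0, 0]}, {"dp": [0, 0, 0.04], "rotation": [0, 0, 0]}, {"dp": [0, 0, 0], "rotation": [0, 0, 0]}], "grip": 0.056}}

```text
t: 14.58
eef_pos: [0.569, -0.1468, 0.0503]
ee_rot: [3.141, -0.006, -2.968]
force: [0.6, 0.5, -0.6]
width: 0.0561
gripper_force: 0.0
```

{"name": "carry_out", "arguments": {"commands": [{"dp": [0, 0, 0], "rotation": [0, 0, 0]}, {"dp": [0, 0, 0], "rotation": [0, 0, 0]}, {"dp": [0, 0, 0], "rotation": [0, 0, 0]}, {"dp": [0, 0, -0.006], "rotation": [0, 0, 0]}, {"dp": [0.006, 0, 0], "rotation": [0, 0, 0]}, {"dp": [0.006, 0, 0], "rotation": [0, 0, 0]}, {"dp": [0, 0, 0.005], "rotation": [0, 0, 0]}, {"dp": [0, 0, 0], "rotation": [0, 0, 0]}], "grip": 0.0}}

```text
t: 15.58
eef_pos: [0.5594, -0.1489, 0.0544]
ee_rot: [-3.141, -0.0, -2.967]
force: [-1.0, -0.2, 2.2]
width: 0.0398
gripper_force: 12.0
```

{"name": "carry_out", "arguments": {"commands": [{"dp": [0, 0, 0], "rotation": [0, 0, 0]}, {"dp": [0, 0, 0], "rotation": [0, 0, 0]}, {"dp": [0, 0, -0.05], "rotation": [0, 0, 0]}, {"dp": [0, 0, -0.06], "rotation": [0, 0, 0]}, {"dp": [0, 0, -0.05], "rotation": [0, 0, 0]}, {"dp": [0, 0, 0], "rotation": [0, 0, 0]}], "grip": 0.05}}

```text
t: 16.32
eef_pos: [0.5617, -0.1489, 0.2193]
ee_rot: [-3.14, 0.008, -2.967]
force: [0.5, -0.4, -1.0]
width: 0.0496
gripper_force: 0.0
```

```bash
python3 -c "
from plan import *
im,d,P,T,f,c=grab('wrist');save('w6',im);caps(im,P)
plan([(.497,.192,.21,D(-176)),(.497,.192,.15),(.487,.342,.15)])"
```

```text
blue px [246.  78.] 2023 xyz [ 0.479 -0.225  0.037] ext [0.039 0.039]
blue px [322. 120.] 1686 xyz [ 0.501 -0.156  0.037] ext [0.039 0.039]
blue px [250. 163.] 1730 xyz [ 0.55  -0.213  0.037] ext [0.04  0.039]
blue px [320. 193.] 1606 xyz [ 0.566 -0.146  0.037] ext [0.039 0.039]
{"dp": [0.0, 0.05, 0.001], "rotation": [0.0, 0.0, 0.9]}
{"dp": [0.002, 0.049, 0.001], "rotation": [0.0, 0.1, 0.8]}
{"dp": [0.002, 0.049, 0.001], "rotation": [0.0, 0.0, 0.9]}
{"dp": [0.002, 0.05, 0.001], "rotation": [0.0, 0.0, 0.8]}
{"dp": [0.004, 0.049, 0.001], "rotation": [0.0, 0.1, 0.9]}
{"dp": [0.004, 0.05, 0.001], "rotation": [0.0, 0.0, 0.8]}
{"dp": [0.005, 0.049, 0.0], "rotation": [0.0, 0.0, 0.9]}
--
{"dp": [0.0, 0.0, 0.03], "rotation": [0.0, 0.0, 0.0]}
{"dp": [0.0, 0.0, 0.03], "rotation": [0.0, 0.0, 0.0]}
--
{"dp": [0.0, 0.05, 0.0], "rotation": [0.0, 0.0, 0.0]}
{"dp": [0.0, 0.05, 0.0], "rotation": [0.0, 0.0, 0.0]}
{"dp": [-0.001, 0.05, 0.0], "rotation": [0.0, 0.0, 0.0]}
--
t 16.38 pos [ 0.56  -0.149  0.217] rot [-3.141  0.004 -2.967] w 0.0498 F [-0.3  0.4 -1.7] g 0.0
```

All four caps now lie flat at 0.037. Next is the shutter.

{"name": "carry_out", "arguments": {"commands": [{"dp": [0, 0.05, 0.001], "rotation": [0, 0, 0.9]}, {"dp": [0.002, 0.049, 0.001], "rotation": [0, 0, 0.9]}, {"dp": [0.002, 0.049, 0.001], "rotation": [0, 0, 0.9]}, {"dp": [0.002, 0.05, 0.001], "rotation": [0, 0, 0.8]}, {"dp": [0.004, 0.049, 0.001], "rotation": [0, 0, 0.9]}, {"dp": [0.004, 0.05, 0.001], "rotation": [0, 0, 0.8]}, {"dp": [0.005, 0.049, 0], "rotation": [0, 0, 0.8]}, {"dp": [0, 0, 0], "rotation": [0, 0, 0]}]}}

```text
t: 17.38
eef_pos: [0.4953, 0.1945, 0.207]
ee_rot: [-3.141, -0.002, -3.069]
force: [0.0, -0.8, -0.3]
width: 0.0502
gripper_force: 0.0
```

```bash
python3 -c "
from plan import *
im,d,P,T,f,c=grab('wrist');save('w7',im)
h=cv2.cvtColor(im,cv2.COLOR_RGB2HSV)
m=(h[...,0]<14)&(h[...,1]>150)&(h[...,2]>60)
q=P[m];q=q[q[:,2]>.12];z=np.nanpercentile(q[:,2],90);print('fin',len(q),z,rect(q[q[:,2]>z-.004]))
plan([(.497,.192,.15,D(-176)),(.487,.342,.15)])"
```

```text
fin 2643 0.15306802755402255 (array([492.6, 195.6]), array([59.3, 13.2]), 3.7)
{"dp": [-0.001, -0.001, 0.029], "rotation": [0.0, -0.1, 0.1]}
{"dp": [-0.001, 0.0, 0.028], "rotation": [-0.1, 0.0, 0.0]}
--
{"dp": [0.0, 0.05, 0.0], "rotation": [0.0, 0.0, 0.0]}
{"dp": [0.0, 0.05, 0.0], "rotation": [0.0, 0.0, 0.0]}
{"dp": [0.0, 0.05, 0.0], "rotation": [0.0, 0.0, 0.0]}
--
t 17.43 pos [0.495 0.193 0.207] rot [-3.140e+00 -2.000e-03 -3.069e+00] w 0.0501 F [-0.4 -1.   0. ] g 0.0
```

{"name": "carry_out", "arguments": {"commands": [{"dp": [0, 0.001, 0.028], "rotation": [0, 0, 0]}, {"dp": [0, 0, 0.028], "rotation": [0, 0, 0]}, {"dp": [0, 0, 0], "rotation": [0, 0, 0]}]}}

```text
t: 17.8
eef_pos: [0.4949, 0.191, 0.1501]
ee_rot: [-3.138, -0.005, -3.073]
force: [-0.1, 0.3, -0.1]
width: 0.0498
gripper_force: 0.0
```

{"name": "carry_out", "arguments": {"commands": [{"dp": [0, 0, 0], "rotation": [0, 0, 0]}, {"dp": [0, 0, 0], "rotation": [0, 0, 0]}, {"dp": [0, 0, 0], "rotation": [0, 0, 0]}, {"dp": [0, 0, 0], "rotation": [0, 0, 0]}], "grip": 0.0, "force": 40}}

```text
t: 18.3
eef_pos: [0.4965, 0.1947, 0.1531]
ee_rot: [3.138, 0.002, -3.072]
force: [-10.6, 21.5, 2.4]
width: 0.0155
gripper_force: 10.1
```

{"name": "carry_out", "arguments": {"commands": [{"dp": [0, 0.02, 0], "rotation": [0, 0, 0]}, {"dp": [0, 0.02, 0], "rotation": [0, 0, 0]}, {"dp": [0, 0.02, 0], "rotation": [0, 0, 0]}, {"dp": [0, 0.02, 0], "rotation": [0, 0, 0]}, {"dp": [0, 0.02, 0], "rotation": [0, 0, 0]}, {"dp": [0, 0.02, 0], "rotation": [0, 0, 0]}, {"dp": [0, 0.02, 0], "rotation": [0, 0, 0]}, {"dp": [0, 0.008, 0], "rotation": [0, 0, 0]}]}}

```text
t: 19.3
eef_pos: [0.4869, 0.3442, 0.1532]
ee_rot: [3.139, 0.003, -3.071]
force: [5.9, 3.5, 0.1]
width: 0.0134
gripper_force: 40.0
```

{"name": "carry_out", "arguments": {"commands": [{"dp": [0, 0.002, 0], "rotation": [0, 0, 0]}, {"dp": [0, 0, 0], "rotation": [0, 0, 0]}]}}

```text
t: 19.55
eef_pos: [0.4868, 0.3458, 0.1532]
ee_rot: [3.138, 0.003, -3.071]
force: [4.2, 5.5, -1.0]
width: 0.0139
gripper_force: 40.0
```

{"name": "carry_out", "arguments": {"commands": [{"dp": [0, 0, 0], "rotation": [0, 0, 0]}, {"dp": [0, 0, 0], "rotation": [0, 0, 0]}, {"dp": [0, 0, -0.03], "rotation": [0, 0, 0]}, {"dp": [0, 0, -0.04], "rotation": [0, 0, 0]}, {"dp": [0, 0, 0], "rotation": [0, 0, 0]}], "grip": 0.05, "force": 30}}

```text
t: 20.18
eef_pos: [0.4865, 0.3435, 0.2255]
ee_rot: [3.139, 0.003, -3.072]
force: [-0.7, -0.1, -1.0]
width: 0.049
gripper_force: 0.0
```

```bash
python3 -c "
from plan import *
im,d,P,T,f,c=grab('wrist');save('w8',im)
h=cv2.cvtColor(im,cv2.COLOR_RGB2HSV)
m=(h[...,0]<14)&(h[...,1]>150)&(h[...,2]>60)
q=P[m];q=q[q[:,2]>.12];z=np.nanpercentile(q[:,2],90);print('fin',len(q),z,rect(q[q[:,2]>z-.004]))
im,d,P,T,f,c=grab('top');save('t8',im);caps(im[160:320],P[160:320])
plan([(.618,-.166,.21,D(-169.5)),(.618,-.166,.043)])"
```

```text
fin 2333 0.1531599789762213 (array([487.4, 347.7]), array([58.9, 13.1]), 3.8)
blue px [210.  24.] 83 xyz [0.674 0.131 0.031] ext [0.023 0.024]
blue px [241.  46.] 86 xyz [0.621 0.056 0.031] ext [0.022 0.023]
blue px [327.  68.] 238 xyz [ 0.565 -0.148  0.038] ext [0.037 0.037]
blue px [356.  76.] 242 xyz [ 0.549 -0.216  0.038] ext [0.037 0.037]
blue px [331.  97.] 234 xyz [ 0.5   -0.157  0.038] ext [0.038 0.034]
blue px [587.  97.] 101 xyz [ 0.501 -0.72   0.057] ext [0.013 0.027]
blue px [362. 107.] 245 xyz [ 0.478 -0.227  0.038] ext [0.038 0.037]
{"dp": [-0.01, -0.052, 0.001], "rotation": [0.0, 0.0, -0.7]}
{"dp": [-0.009, -0.051, 0.001], "rotation": [0.0, 0.0, -0.6]}
{"dp": [-0.008, -0.052, 0.002], "rotation": [0.0, 0.0, -0.7]}
{"dp": [-0.008, -0.052, 0.001], "rotation": [0.0, 0.0, -0.6]}
{"dp": [-0.008, -0.052, 0.001], "rotation": [0.0, 0.0, -0.7]}
{"dp": [-0.006, -0.052, 0.001], "rotation": [0.0, 0.0, -0.6]}
{"dp": [-0.007, -0.052, 0.002], "rotation": [0.0, 0.0, -0.7]}
{"dp": [-0.005, -0.053, 0.001], "rotation": [0.0, 0.0, -0.6]}
{"dp": [-0.005, -0.052, 0.001], "rotation": [0.0, -0.1, -0.7]}
{"dp": [-0.005, -0.052, 0.001], "rotation": [0.0, 0.0, -0.6]}
--
{"dp": [0.0, 0.0, 0.042], "rotation": [0.0, 0.0, 0.0]}
{"dp": [0.0, 0.0, 0.042], "rotation": [0.0, 0.0, 0.0]}
{"dp": [0.0, 0.0, 0.042], "rotation": [0.0, 0.0, 0.0]}
{"dp": [0.001, 0.0, 0.041], "rotation": [0.0, 0.0, 0.0]}
--
t 20.27 pos [0.485 0.342 0.222] rot [-3.141e+00 -1.000e-03 -3.072e+00] w 0.0501 F [-0.3 -0.4 -1.1] g 0.0
```

View pics/t8.png

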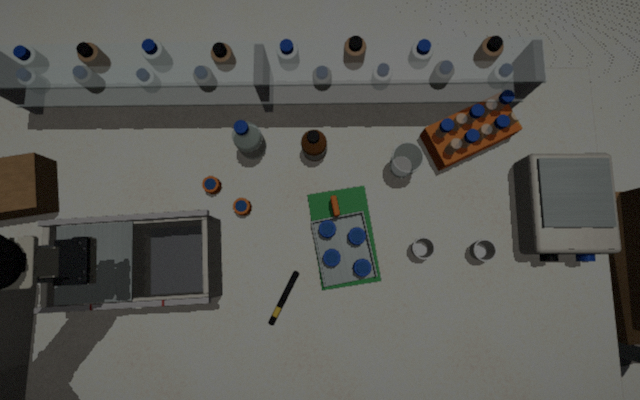

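The top view shows the port uncovered at (170,262), the shutter under the gripper (fin moved about 152 mm), and all four caps in the tray around (345,245). No fifth cap is visible. Now the tray.

{"name": "carry_out", "arguments": {"commands": [{"dp": [-0.01, -0.052, 0.001], "rotation": [0, 0, -0.7]}, {"dp": [-0.009, -0.051, 0.001], "rotation": [0, 0, -0.6]}, {"dp": [-0.008, -0.052, 0.002], "rotation": [0, 0, -0.7]}, {"dp": [-0.008, -0.052, 0.001], "rotation": [0, 0, -0.6]}, {"dp": [-0.008, -0.052, 0.001], "rotation": [0, 0, -0.7]}, {"dp": [-0.006, -0.052, 0.001], "rotation": [0, 0, -0.6]}, {"dp": [-0.007, -0.052, 0.002], "rotation": [0, 0, -0.7]}, {"dp": [-0.005, -0.053, 0.001], "rotation": [0, 0, -0.6]}]}}

```text
t: 21.28
eef_pos: [0.5913, -0.0659, 0.2109]
ee_rot: [3.141, -0.003, -2.981]
force: [1.0, -0.0, -0.5]
width: 0.05
gripper_force: 0.0
```

{"name": "carry_out", "arguments": {"commands": [{"dp": [-0.005, -0.052, 0.001], "rotation": [0, 0, -0.7]}, {"dp": [-0.005, -0.05, 0.001], "rotation": [0, 0, -0.6]}, {"dp": [0, 0, 0.05], "rotation": [0, 0, 0]}, {"dp": [0, 0, 0.04], "rotation": [0, 0, 0]}, {"dp": [0, 0, 0], "rotation": [0, 0, 0]}]}}

```text
t: 21.9
eef_pos: [0.6154, -0.1632, 0.116]
ee_rot: [3.139, -0.009, -2.96]
force: [0.5, -0.3, 1.2]
width: 0.0501
gripper_force: 0.0
```

```bash
python3 -c "
from plan import *
im,d,P,T,f,c=grab('wrist');save('w9',im);caps(im,P)
h=cv2.cvtColor(im,cv2.COLOR_RGB2HSV)
m=(h[...,0]<14)&(h[...,1]>150)&(h[...,2]>60)
q=P[m];q=q[(q[:,2]<.06)&(q[:,2]>.035)&(abs(q[:,0]-.618)<.04)&(abs(q[:,1]+.166)<.03)];z=np.nanpercentile(q[:,2],90);print('fin',len(q),z,rect(q[q[:,2]>z-.004]))
plan([(.618,-.166,.043,D(-169.5))])"
```

```text
blue px [256.   8.] 929 xyz [ 0.496 -0.222  0.036] ext [0.009 0.028]
blue px [366.  40.] 4684 xyz [ 0.502 -0.156  0.037] ext [0.039 0.039]
blue px [252. 110.] 3963 xyz [ 0.551 -0.213  0.037] ext [0.039 0.04 ]
blue px [359. 158.] 3583 xyz [ 0.567 -0.146  0.037] ext [0.039 0.039]
fin 1756 0.05315609042153703 (array([ 619.1, -164.4]), array([46.4, 13.4]), 10.8)
{"dp": [0.0, -0.001, 0.038], "rotation": [0.0, -0.1, 0.0]}
{"dp": [0.0, -0.002, 0.038], "rotation": [0.0, -0.2, 0.0]}
--
t 21.95 pos [ 0.617 -0.163  0.119] rot [ 3.141 -0.005 -2.959] w 0.0499 F [ 0.  -1.   0.8] g 0.0
```

{"name": "carry_out", "arguments": {"commands": [{"dp": [-0.003, -0.001, 0.04], "rotation": [0, -0.1, 0]}, {"dp": [0, 0, 0.036], "rotation": [0, -0.2, 0]}, {"dp": [0, 0, 0], "rotation": [0, 0, 0]}]}}

```text
t: 22.32
eef_pos: [0.6211, -0.1633, 0.0438]
ee_rot: [3.141, 0.002, -2.958]
force: [-0.7, 0.2, 0.5]
width: 0.0498
gripper_force: 0.0
```

{"name": "carry_out", "arguments": {"commands": [{"dp": [0, 0, 0], "rotation": [0, 0, 0]}, {"dp": [0, 0, 0], "rotation": [0, 0, 0]}, {"dp": [0, 0, 0], "rotation": [0, 0, 0]}, {"dp": [0, 0, 0], "rotation": [0, 0, 0]}, {"dp": [0, 0, 0], "rotation": [0, 0, 0]}], "grip": 0.0, "force": 55}}

```text
t: 22.95
eef_pos: [0.6223, -0.1637, 0.0452]
ee_rot: [-3.141, 0.006, -2.958]
force: [-1.4, -0.3, 5.1]
width: 0.0134
gripper_force: 54.9
```

{"name": "carry_out", "arguments": {"commands": [{"dp": [0, 0, -0.01], "rotation": [0, 0, 0]}, {"dp": [0, 0, -0.015], "rotation": [0, 0, 0]}, {"dp": [0, 0, -0.02], "rotation": [0, 0, 0]}, {"dp": [0, 0, -0.025], "rotation": [0, 0, 0]}, {"dp": [0, 0, -0.03], "rotation": [0, 0, 0]}, {"dp": [0, 0, -0.03], "rotation": [0, 0, 0]}, {"dp": [0, 0, -0.03], "rotation": [0, 0, 0]}, {"dp": [0, 0, -0.02], "rotation": [0, 0, 0]}]}}

```text
t: 23.95
eef_pos: [0.6212, -0.1638, 0.2271]
ee_rot: [-3.141, 0.007, -2.959]
force: [-0.2, 0.5, -4.7]
width: 0.0137
gripper_force: 54.9
```

```bash
python3 -c "
from plan import *
im,d,P,T,f,c=grab('wrist');caps(im,P)
y=np.radians(4);ex=np.array([np.cos(y),np.sin(y),0]);port=np.array([.4945,.194,0])
v=np.array([.1775,0,.035])
def pose(off,lz,th):
  Rt=D(-176)@R.from_euler('y',-th,degrees=True).as_matrix()
  L=port+ex*off+np.array([0,0,lz]);return (*(L-Rt@v),Rt)
plan([(.62,.0,.222),(.62,.2,.222,D(-176)),pose(.042,.185,0)],step=.035,ang=10)
print('TILT')
plan([pose(.042,.185,0),pose(.042,.17,10),pose(.042,.15,20),pose(.042,.145,25),pose(.042,.145,30),pose(.042,.145,35),pose(.042,.145,40),pose(.042,.145,44)],step=.055)
im,d,P,T,f,c=grab('scene');save('s10',im)"
```

```text
blue px [395.  22.] 4519 xyz [ 0.512 -0.154  0.218] ext [0.018 0.037]
blue px [226.  92.] 9453 xyz [ 0.549 -0.213  0.219] ext [0.039 0.039]
blue px [385. 166.] 8008 xyz [ 0.566 -0.146  0.219] ext [0.04  0.039]
blue px [539. 227.] 565 xyz [0.622 0.057 0.03 ] ext [0.026 0.028]
blue px [590. 283.] 238 xyz [ 0.577 -0.103  0.28 ] ext [0.002 0.006]
{"dp": [-0.006, 0.032, 0.002], "rotation": [0.0, 0.0, 0.0]}
{"dp": [-0.005, 0.033, 0.001], "rotation": [0.0, 0.0, 0.0]}
{"dp": [-0.006, 0.032, 0.002], "rotation": [0.0, 0.0, 0.0]}
{"dp": [-0.005, 0.032, 0.001], "rotation": [0.0, 0.0, 0.0]}
{"dp": [-0.006, 0.033, 0.002], "rotation": [0.0, 0.0, 0.0]}
--
{"dp": [-0.006, 0.033, 0.0], "rotation": [0.0, 0.1, 1.1]}
{"dp": [-0.005, 0.033, 0.0], "rotation": [0.0, 0.1, 1.1]}
{"dp": [-0.005, 0.033, 0.0], "rotation": [0.0, 0.1, 1.1]}
{"dp": [-0.004, 0.033, 0.0], "rotation": [0.0, 0.1, 1.0]}
{"dp": [-0.004, 0.033, 0.0], "rotation": [-0.1, 0.1, 1.1]}
{"dp": [-0.003, 0.033, 0.0], "rotation": [0.0, 0.1, 1.1]}
--
{"dp": [-0.031, 0.001, 0.001], "rotation": [0.0, 0.0, 0.0]}
{"dp": [-0.031, 0.001, 0.0], "rotation":
[... 433 characters left out ...]
, 0.052, 0.001], "rotation": [0.0, 0.1, 0.9]}
{"dp": [-0.019, 0.052, 0.002], "rotation": [-0.1, 0.1, 1.0]}
{"dp": [-0.017, 0.052, 0.001], "rotation": [0.0, 0.1, 0.9]}
--
{"dp": [0.008, 0.0, -0.015], "rotation": [0.0, -10.0, 0.0]}
--
{"dp": [0.013, 0.0, -0.011], "rotation": [0.0, -10.0, 0.0]}
--
{"dp": [0.005, 0.0, -0.01], "rotation": [0.0, -5.0, 0.0]}
--
{"dp": [0.004, 0.0, -0.016], "rotation": [0.0, -5.0, 0.0]}
--
{"dp": [0.003, 0.0, -0.015], "rotation": [0.0, -5.0, 0.0]}
--
{"dp": [0.004, 0.0, -0.015], "rotation": [0.0, -5.0, 0.0]}
--
{"dp": [0.003, 0.0, -0.013], "rotation": [0.0, -4.0, 0.0]}
--
t 24.0 pos [ 0.622 -0.164  0.23 ] rot [-3.14   0.01  -2.958] w 0.0135 F [ 1.5 -1.1 -0.4] g 54.9
```

View pics/s10.png

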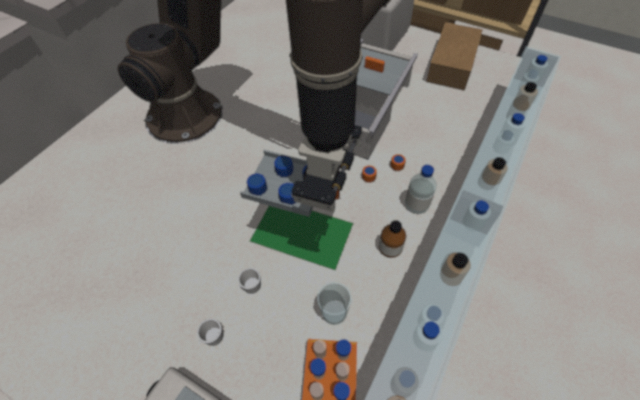

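The scene view shows the tray held level at about (290,180) with caps in it, clear of the mat. I carry it to the bin.

{"name": "carry_out", "arguments": {"commands": [{"dp": [-0.002, 0.012, 0], "rotation": [0, 0, 0]}, {"dp": [-0.004, 0.024, 0], "rotation": [0, 0, 0]}, {"dp": [-0.006, 0.033, 0], "rotation": [0, 0, 0]}, {"dp": [-0.006, 0.033, 0], "rotation": [0, 0, 0]}, {"dp": [-0.006, 0.033, 0], "rotation": [0, 0, 0]}, {"dp": [-0.006, 0.033, 0], "rotation": [0, 0, 1]}, {"dp": [-0.005, 0.033, 0], "rotation": [0, 0.1, 1]}, {"dp": [-0.005, 0.033, 0], "rotation": [0, 0.1, 1]}]}}

```text
t: 25.05
eef_pos: [0.6185, 0.0752, 0.2232]
ee_rot: [-3.142, -0.001, -3.011]
force: [0.9, 0.9, -4.3]
width: 0.0136
gripper_force: 54.9
```

{"name": "carry_out", "arguments": {"commands": [{"dp": [-0.005, 0.033, 0], "rotation": [0, 0.1, 1]}, {"dp": [-0.005, 0.033, 0], "rotation": [0, 0.1, 1]}, {"dp": [-0.005, 0.03, 0], "rotation": [0, 0.1, 1]}, {"dp": [-0.012, 0.02, 0], "rotation": [0, 0.1, 0.5]}, {"dp": [-0.02, 0.01, 0], "rotation": [0, 0, 0]}, {"dp": [-0.015, 0, 0], "rotation": [0, 0, 0]}, {"dp": [0, 0, 0], "rotation": [0, 0, 0]}]}}

```text
t: 25.92
eef_pos: [0.6684, 0.2037, 0.2229]
ee_rot: [-3.141, -0.007, -3.073]
force: [-1.1, -0.8, -4.0]
width: 0.014
gripper_force: 54.9
```

```bash
cat > tilt.py <<'E'
from plan import *
y=np.radians(4);ex=np.array([np.cos(y),np.sin(y),0]);port=np.array([.4945,.194,0])
v=np.array([.1775,0,.038])
def pose(off,lz,th):
  Rt=D(-176)@R.from_euler('y',-th,degrees=True).as_matrix()
  L=port+ex*off+np.array([0,0,lz]);return (*(L-Rt@v),Rt)
E
python3 -c "
from tilt import *
im,d,P,T,f,c=grab('wrist');caps(im,P)
plan([pose(.042,.18,0),pose(.042,.165,10),pose(.042,.15,18),pose(.042,.145,22),pose(.042,.145,26),pose(.042,.145,30),pose(.042,.145,34),pose(.042,.145,38),pose(.042,.145,43)])"
```

```text
blue px [396.  22.] 4585 xyz [0.562 0.227 0.216] ext [0.016 0.037]
blue px [227.  93.] 9408 xyz [0.592 0.164 0.216] ext [0.039 0.04 ]
blue px [156. 128.] 688 xyz [0.622 0.056 0.03 ] ext [0.027 0.024]
blue px [386. 167.] 8012 xyz [0.616 0.228 0.215] ext [0.04 0.04]
blue px [ 74. 350.] 1389 xyz [0.711 0.092 0.149] ext [0.133 0.128]
{"dp": [-0.046, 0.003, 0.005], "rotation": [0.0, -0.4, -0.1]}
--
{"dp": [0.005, 0.0, -0.008], "rotation": [0.0, -5.0, 0.0]}
{"dp": [0.004, 0.0, -0.008], "rotation": [0.0, -5.0, 0.0]}
--
{"dp": [0.009, 0.0, -0.009], "rotation": [0.0, -8.0, 0.0]}
--
{"dp": [0.005, 0.0, -0.008], "rotation": [0.0, -4.0, 0.1]}
--
{"dp": [0.003, 0.0, -0.012], "rotation": [0.0, -4.0, 0.0]}
--
{"dp": [0.003, 0.0, -0.012], "rotation": [0.0, -4.0, 0.0]}
--
{"dp": [0.003, 0.0, -0.013], "rotation": [0.0, -4.0, 0.0]}
--
{"dp": [0.003, 0.0, -0.012], "rotation": [0.0, -4.0, 0.0]}
--
{"dp": [0.004, 0.0, -0.015], "rotation": [0.0, -5.0, 0.0]}
--
t 25.98 pos [0.668 0.203 0.223] rot [-3.141 -0.007 -3.073] w 0.0136 F [-0.  -1.3 -5.6] g 54.9
```

{"name": "carry_out", "arguments": {"commands": [{"dp": [-0.016, 0.001, 0.002], "rotation": [0, -0.2, 0]}, {"dp": [-0.02, 0.001, 0.002], "rotation": [0, -0.2, 0]}, {"dp": [-0.01, 0.001, 0.001], "rotation": [0, 0, 0]}, {"dp": [0, 0, 0], "rotation": [0, 0, 0]}, {"dp": [0.005, 0, -0.008], "rotation": [0, -5, 0]}, {"dp": [0.004, 0, -0.008], "rotation": [0, -5, 0]}, {"dp": [0.009, 0, -0.009], "rotation": [0, -8, 0]}, {"dp": [0, 0, 0], "rotation": [0, 0, 0]}]}}

```text
t: 26.98
eef_pos: [0.6877, 0.2059, 0.2397]
ee_rot: [-3.139, 0.311, -3.07]
force: [0.2, -0.3, -4.3]
width: 0.0136
gripper_force: 54.9
```

{"name": "carry_out", "arguments": {"commands": [{"dp": [0.005, 0, -0.008], "rotation": [0, -4, 0]}, {"dp": [0.003, 0, -0.012], "rotation": [0, -4, 0]}, {"dp": [0.003, 0, -0.012], "rotation": [0, -4, 0]}, {"dp": [0, 0, 0], "rotation": [0, 0, 0]}, {"dp": [0.003, 0, -0.013], "rotation": [0, -4, 0]}, {"dp": [0.003, 0, -0.012], "rotation": [0, -4, 0]}, {"dp": [0.004, 0, -0.015], "rotation": [0, -5, 0]}, {"dp": [0, 0, 0], "rotation": [0, 0, 0]}]}}

```text
t: 27.98
eef_pos: [0.6487, 0.1952, 0.3288]
ee_rot: [3.138, 0.695, -3.056]
force: [0.6, -0.1, -3.5]
width: 0.0142
gripper_force: 54.9
```

```bash
python3 -c "
from tilt import *
im,d,P,T,f,c=grab('wrist');save('w11',im);caps(im,P)
plan([pose(.042,.145,43)])"
```

```text
blue px [141. 149.] 901 xyz [0.772 0.038 0.149] ext [0.031 0.03 ]
blue px [ 42. 198.] 330 xyz [ 0.886 -0.123  0.121] ext [0.054 0.054]
blue px [545. 223.] 145 xyz [0.882 0.523 0.127] ext [0.048 0.048]
blue px [ 64. 280.] 434 xyz [0.753 0.026 0.229] ext [0.319 0.211]
blue px [519. 284.] 162 xyz [0.581 0.236 0.349] ext [0.012 0.014]
{"dp": [0.027, 0.009, 0.021], "rotation": [0.8, -3.3, 0.7]}
--
t 28.02 pos [0.649 0.196 0.327] rot [ 3.138  0.692 -3.056] w 0.0138 F [ 0.5  0.1 -3.4] g 54.9
```

View pics/w11.png

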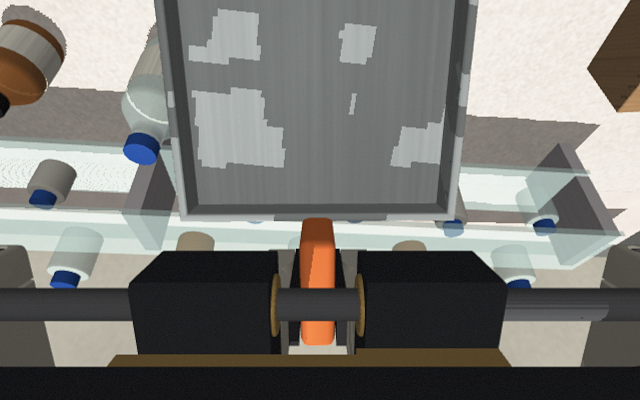

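The wrist view shows the tray tilted, with its visible pan (180–460, 0–215) empty. I check where the caps went.

```bash
python3 -c "
from tilt import *
s=readout.get_state();L=np.array(s['eef_pos'])+rot(s['ee_rot'])@v;print('lip',L.round(3))
for n in ['top','scene']:
  im,d,P,T,f,c=grab(n);o=caps(im,P,False)
  print(n,[np.round(x,3).tolist() for x in o if x[0]<.72 and x[1]>-.65])
  if n=='top':
    a=np.clip(cv2.resize(im[180:340,10:270],(780,480),interpolation=cv2.INTER_CUBIC)*2.,0,255).astype(np.uint8)
    save('t12',a)
plan([pose(.042,.145,43)])
"
```

```text
lip [0.537 0.186 0.185]
top [[0.674, 0.131, 0.031], [0.621, 0.056, 0.031], [0.46, 0.189, 0.074]]
scene [[0.464, 0.192, 0.073]]
{"dp": [0.026, 0.009, 0.019], "rotation": [0.8, -3.5, 0.7]}
--
t 28.12 pos [0.648 0.196 0.325] rot [ 3.139  0.69  -3.055] w 0.0136 F [-0.8  0.  -4.3] g 54.9
```

View pics/t12.png

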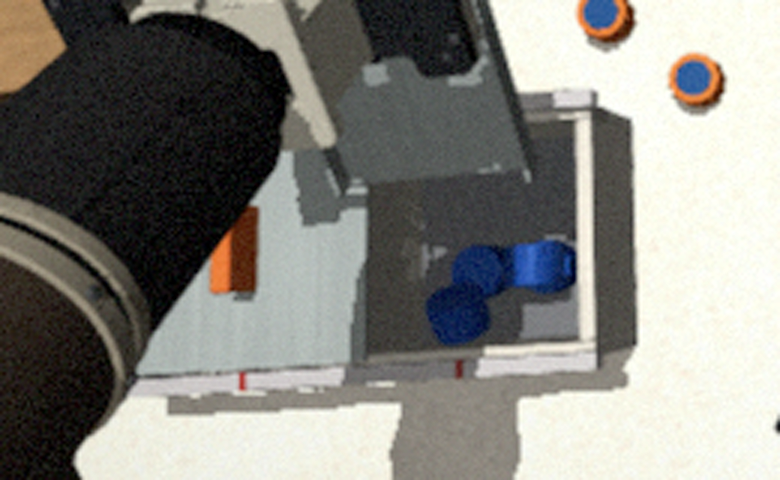

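```bash
python3 -c "
from tilt import *
plan([pose(.05,.195,30),pose(.05,.195,20),pose(.05,.19,10),pose(.05,.185,0),(.64,.17,.23),(.622,-.164,.23,D(-169.4))],step=.05)
"
```

```text
{"dp": [-0.019, 0.008, 0.026], "rotation": [0.7, 9.5, 0.8]}
--
{"dp": [-0.002, 0.0, 0.016], "rotation": [0.0, 5.0, 0.0]}
{"dp": [-0.003, 0.0, 0.016], "rotation": [0.0, 5.0, 0.0]}
--
{"dp": [-0.001, 0.0, 0.018], "rotation": [0.0, 5.0, 0.0]}
{"dp": [-0.003, 0.0, 0.018], "rotation": [0.0, 5.0, 0.0]}
--
{"dp": [-0.001, 0.0, 0.018], "rotation": [0.0, 5.0, 0.0]}
{"dp": [-0.003, 0.0, 0.018], "rotation": [0.0, 5.0, 0.0]}
--
{"dp": [0.042, -0.017, -0.004], "rotation": [0.0, 0.0, 0.0]}
{"dp": [0.042, -0.017, -0.003], "rotation": [0.0, 0.0, 0.0]}
--
{"dp": [0.006, -0.047, 0.0], "rotation": [0.0, 0.0, -0.9]}
{"dp": [0.007, -0.048, 0.0], "rotation": [0.0, 0.0, -1.0]}
{"dp": [0.007, -0.047, 0.0], "rotation": [0.0, 0.0, -0.9]}
{"dp": [0.008, -0.047, 0.0], "rotation": [0.0, 0.0, -1.0]}
{"dp": [0.009, -0.047, 0.0], "rotation": [0.0, 0.0, -0.9]}
{"dp": [0.01, -0.047, 0.0], "rotation": [0.0, 0.0, -1.0]}
{"dp": [0.01, -0.046, 0.0], "rotation": [0.0, 0.0, -0.9]}
--
t 28.12 pos [0.648 0.196 0.325] rot [ 3.139  0.69  -3.055] w 0.0136 F [-0.8  0.  -4.3] g 54.9
```

{"name": "carry_out", "arguments": {"commands": [{"dp": [-0.019, 0.008, 0.026], "rotation": [0.7, 9.5, 0.8]}, {"dp": [-0.002, 0, 0.016], "rotation": [0, 5, 0]}, {"dp": [-0.003, 0, 0.016], "rotation": [0, 5, 0]}, {"dp": [-0.001, 0, 0.018], "rotation": [0, 5, 0]}, {"dp": [-0.003, 0, 0.018], "rotation": [0, 5, 0]}, {"dp": [-0.001, 0, 0.018], "rotation": [0, 5, 0]}, {"dp": [-0.003, 0, 0.018], "rotation": [0, 5, 0]}, {"dp": [0, 0, 0], "rotation": [0, 0, 0]}]}}

```text
t: 29.12
eef_pos: [0.7304, 0.19, 0.2384]
ee_rot: [-3.125, 0.106, -3.084]
force: [-0.9, 0.6, -3.2]
width: 0.0139
gripper_force: 54.9
```

```bash
python3 -c "
from tilt import *
im,d,P,T,f,c=grab('wrist');save('w13',im);caps(im,P)
im,d,P,T,f,c=grab('scene');save('s13',im);caps(im,P,False)
plan([(.64,.17,.23,D(-176)),(.622,-.164,.23,D(-169.4))],step=.05)
"
```

```text
blue px [ 99. 251.] 1814 xyz [0.773 0.038 0.149] ext [0.03  0.031]
{"dp": [0.046, -0.007, 0.001], "rotation": [-0.5, 3.2, -0.4]}
{"dp": [0.046, -0.007, 0.003], "rotation": [-0.4, 3.1, -0.3]}
--
{"dp": [0.006, -0.047, 0.0], "rotation": [0.0, 0.0, -0.9]}
{"dp": [0.006, -0.048, 0.0], "rotation": [0.0, 0.0, -1.0]}
{"dp": [0.008, -0.047, 0.0], "rotation": [0.0, 0.0, -0.9]}
{"dp": [0.008, -0.047, 0.0], "rotation": [0.0, 0.0, -1.0]}
{"dp": [0.009, -0.047, 0.0], "rotation": [0.0, 0.0, -0.9]}
{"dp": [0.01, -0.047, 0.0], "rotation": [0.0, 0.0, -1.0]}
{"dp": [0.01, -0.047, 0.0], "rotation": [0.0, 0.0, -0.9]}
--
t 29.23 pos [0.73  0.19  0.241] rot [-3.126  0.111 -3.084] w 0.0136 F [-0.1 -0.2 -2.7] g 54.9
```

View pics/w13.png

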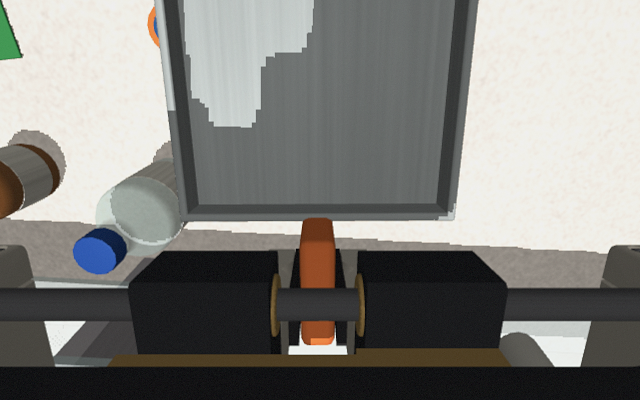

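The visible pan (185–455, 0–210) is empty. I carry the tray back to the mat.

{"name": "carry_out", "arguments": {"commands": [{"dp": [0.046, -0.007, 0.001], "rotation": [-0.5, 3.2, -0.4]}, {"dp": [0.046, -0.007, 0.003], "rotation": [-0.4, 3.1, -0.3]}, {"dp": [0, 0, 0], "rotation": [0, 0, 0]}]}}

```text
t: 29.6
eef_pos: [0.637, 0.1695, 0.2331]
ee_rot: [3.141, 0.003, -3.071]
force: [0.5, -0.1, -2.8]
width: 0.0136
gripper_force: 54.9
```

{"name": "carry_out", "arguments": {"commands": [{"dp": [0.006, -0.047, 0], "rotation": [0, 0, -0.9]}, {"dp": [0.006, -0.048, 0], "rotation": [0, 0, -1]}, {"dp": [0.008, -0.047, 0], "rotation": [0, 0, -0.9]}, {"dp": [0.008, -0.047, 0], "rotation": [0, 0, -1]}, {"dp": [0.009, -0.047, 0], "rotation": [0, 0, -0.9]}, {"dp": [0.01, -0.047, 0], "rotation": [0, 0, -1]}, {"dp": [0.01, -0.047, 0], "rotation": [0, 0, -0.9]}, {"dp": [0, 0, 0], "rotation": [0, 0, 0]}]}}

```text
t: 30.6
eef_pos: [0.6218, -0.1678, 0.2326]
ee_rot: [-3.14, 0.004, -2.96]
force: [0.7, 0.2, -4.2]
width: 0.0139
gripper_force: 54.9
```

```bash
python3 -c "
from tilt import *
im,d,P,T,f,c=grab('top');save('t14',np.clip(cv2.resize(im[180:340,10:270],(780,480),interpolation=cv2.INTER_CUBIC)*2.,0,255).astype(np.uint8))
o=caps(im,P,False);print([np.round(x,3).tolist() for x in o if x[0]<.72])
plan([(.622,-.164,.1,D(-169.4)),(.622,-.164,.047)],step=.045)
"
```

```text
[[0.562, -0.038, 0.586], [0.621, 0.056, 0.031], [0.501, -0.72, 0.058], [0.48, -0.036, 0.622]]
{"dp": [0.0, 0.001, 0.044], "rotation": [0.0, 0.1, 0.0]}
{"dp": [0.0, 0.001, 0.044], "rotation": [0.0, 0.1, -0.1]}
{"dp": [0.0, 0.0, 0.044], "rotation": [-0.1, 0.0, 0.0]}
--
{"dp": [0.0, 0.0, 0.027], "rotation": [0.0, 0.0, 0.0]}
{"dp": [0.0, 0.0, 0.026], "rotation": [0.0, 0.0, 0.0]}
--
t 30.65 pos [ 0.622 -0.166  0.232] rot [-3.141  0.004 -2.959] w 0.0135 F [-0.3  0.4 -2.3] g 54.9
```

View pics/t14.png

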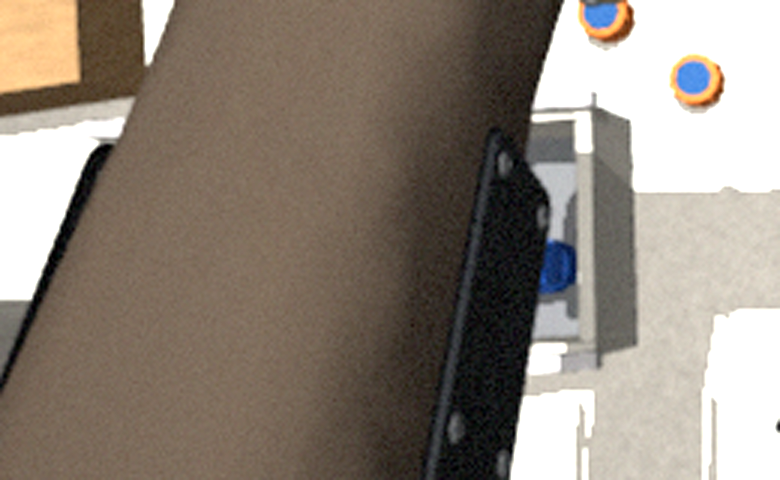

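The arm hides most of the bin here; one cap shows inside it at (555,265). I set the tray down.

{"name": "carry_out", "arguments": {"commands": [{"dp": [0, 0.001, 0.044], "rotation": [0, 0, 0]}, {"dp": [0, 0.001, 0.044], "rotation": [0, 0, 0]}, {"dp": [0, 0, 0.04], "rotation": [0, 0, 0]}, {"dp": [0, 0, 0.028], "rotation": [0, 0, 0]}, {"dp": [0, 0, 0.015], "rotation": [0, 0, 0]}, {"dp": [0, 0, 0.01], "rotation": [0, 0, 0]}, {"dp": [0, 0, 0.005], "rotation": [0, 0, 0]}, {"dp": [0, 0, 0], "rotation": [0, 0, 0]}]}}

```text
t: 31.65
eef_pos: [0.6222, -0.1629, 0.0463]
ee_rot: [-3.141, 0.003, -2.957]
force: [-0.3, 0.7, -3.2]
width: 0.0139
gripper_force: 54.9
```

{"name": "carry_out", "arguments": {"commands": [{"dp": [0, 0, 0], "rotation": [0, 0, 0]}, {"dp": [0, 0, 0], "rotation": [0, 0, 0]}, {"dp": [0, 0, 0], "rotation": [0, 0, 0]}, {"dp": [0, 0, -0.03], "rotation": [0, 0, 0]}, {"dp": [0, 0, -0.05], "rotation": [0, 0, 0]}, {"dp": [0, 0, -0.05], "rotation": [0, 0, 0]}, {"dp": [0, 0, -0.05], "rotation": [0, 0, 0]}, {"dp": [0, 0, 0], "rotation": [0, 0, 0]}], "grip": 0.05}}

```text
t: 32.65
eef_pos: [0.6237, -0.1633, 0.2313]
ee_rot: [-3.139, 0.011, -2.956]
force: [-0.5, 0.8, -0.1]
width: 0.0501
gripper_force: 0.0
```

```bash
python3 -c "
from tilt import *
plan([(.488,.346,.23,D(-176)),(.488,.346,.151)],step=.055)
"
```

```text
{"dp": [0.004, 0.053, 0.0], "rotation": [0.0, 0.1, 0.7]}
{"dp": [0.005, 0.052, 0.0], "rotation": [0.0, 0.0, 0.6]}
{"dp": [0.005, 0.053, 0.0], "rotation": [0.0, 0.1, 0.7]}
{"dp": [0.006, 0.052, 0.0], "rotation": [-0.1, 0.1, 0.6]}
{"dp": [0.006, 0.052, 0.0], "rotation": [0.0, 0.0, 0.7]}
{"dp": [0.007, 0.053, 0.0], "rotation": [0.0, 0.1, 0.7]}
{"dp": [0.007, 0.052, 0.0], "rotation": [0.0, 0.0, 0.6]}
{"dp": [0.009, 0.052, 0.0], "rotation": [0.0, 0.1, 0.7]}
{"dp": [0.008, 0.052, 0.0], "rotation": [0.0, 0.1, 0.6]}
{"dp": [0.01, 0.052, 0.0], "rotation": [0.0, 0.0, 0.7]}
--
{"dp": [0.0, 0.0, 0.04], "rotation": [0.0, 0.0, 0.0]}
{"dp": [0.0, 0.0, 0.039], "rotation": [0.0, 0.0, 0.0]}
--
t 32.65 pos [ 0.624 -0.163  0.231] rot [-3.139  0.011 -2.956] w 0.0501 F [-0.5  0.8 -0.1] g 0.0
```

{"name": "carry_out", "arguments": {"commands": [{"dp": [0.004, 0.053, 0], "rotation": [0, 0.1, 0.7]}, {"dp": [0.005, 0.052, 0], "rotation": [0, 0, 0.6]}, {"dp": [0.005, 0.053, 0], "rotation": [0, 0.1, 0.7]}, {"dp": [0.006, 0.052, 0], "rotation": [0, 0.1, 0.6]}, {"dp": [0.006, 0.052, 0], "rotation": [0, 0, 0.7]}, {"dp": [0.007, 0.053, 0], "rotation": [0, 0.1, 0.7]}, {"dp": [0.007, 0.052, 0], "rotation": [0, 0, 0.6]}, {"dp": [0.009, 0.052, 0], "rotation": [0, 0.1, 0.7]}]}}

```text
t: 33.65
eef_pos: [0.5118, 0.2463, 0.2254]
ee_rot: [-3.141, -0.007, -3.05]
force: [1.5, -0.9, 0.1]
width: 0.05
gripper_force: 0.0
```

{"name": "carry_out", "arguments": {"commands": [{"dp": [0.008, 0.052, 0], "rotation": [0, 0.1, 0.6]}, {"dp": [0.01, 0.05, 0], "rotation": [0, 0, 0.7]}, {"dp": [0, 0, 0], "rotation": [0, 0, 0]}]}}

```text
t: 34.02
eef_pos: [0.4847, 0.3477, 0.2248]
ee_rot: [-3.14, -0.009, -3.069]
force: [-1.1, 0.1, -0.4]
width: 0.0501
gripper_force: 0.0
```

```bash
python3 -c "
from tilt import *
im,d,P,T,f,c=grab('top');save('t15',np.clip(cv2.resize(im[180:320,30:410],(798,294),interpolation=cv2.INTER_CUBIC)*2.,0,255).astype(np.uint8))
h=cv2.cvtColor(im,cv2.COLOR_RGB2HSV)
B=(h[...,0]>98)&(h[...,0]<125)&(h[...,1]>110);q=P[B];k=(abs(q[:,0]-.4945)<.08)&(abs(q[:,1]-.194)<.08);print('bin blue',k.sum(),np.percentile(q[k],[1,50,99],axis=0).round(3))
o=(h[...,0]<14)&(h[...,1]>150)&(h[...,2]>60);q=P[o];q=q[(abs(q[:,0]-.618)<.04)&(abs(q[:,1]+.166)<.03)&(q[:,2]>.045)];print('tray fin',rect(q))
plan([(.488,.346,.151,D(-176))])
"
```

```text
bin blue 951 [[0.421 0.144 0.006]
 [0.465 0.205 0.061]
 [0.494 0.263 0.308]]
tray fin (array([ 617.7, -164.5]), array([45.3, 10.5]), 11.1)
{"dp": [-0.002, 0.0, 0.037], "rotation": [0.0, -0.3, 0.1]}
{"dp": [-0.001, 0.0, 0.037], "rotation": [-0.1, -0.2, 0.0]}
--
t 34.08 pos [0.485 0.346 0.225] rot [-3.14  -0.009 -3.07 ] w 0.0501 F [-0.2 -0.2  0.1] g 0.0
```

View pics/t15.png

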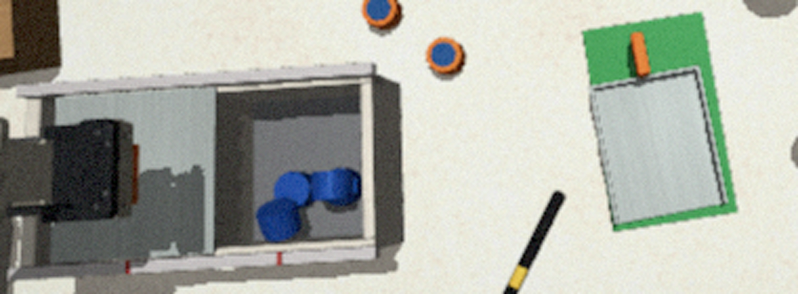

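The crop shows the tray empty and lined up on the mat at (660,140), and the caps in the bin around (305,200). The blue area matches about four caps, some stacked. Before closing the shutter I check that no cap lies elsewhere, since the port must stay clear.

```bash
python3 -c "
from tilt import *
im,d,P,T,f,c=grab('top')
o=caps(im,P,False);print([np.round(x,3).tolist() for x in o if x[0]<.74])
h=cv2.cvtColor(im,cv2.COLOR_RGB2HSV)
B=(h[...,0]>95)&(h[...,0]<125)&(h[...,1]>110)
sub=np.s_[245:305,130:210]
save('t16',np.clip(cv2.resize(im[sub],(800,600),interpolation=cv2.INTER_CUBIC)*2.2,0,255).astype(np.uint8))
Z=np.where(B,P[...,2]*1000,0)[250:300:3,146:206:3];print(np.nan_to_num(Z).astype(int))
"
```

```text
[[0.674, 0.131, 0.031], [0.621, 0.055, 0.031], [0.501, -0.72, 0.058], [0.46, 0.19, 0.074]]
[[ 0  0  0  0  0  0  0  0  0  0  0  0  0  0  0  0  0  0  0  0]
 [ 0  0  0  0  0  0  0  0  0  0  0  0  0  0  0  0  0  0  0  0]
 [ 0  0  0  0  0  0  0  0  0  0  0  0  0  0  0  0  0  0  0  0]
 [ 0  0  0  0  0  0  0  0  0  0  0  0  0  0  0  0  0  0  0  0]
 [ 0  0  0  0  0  0  0 34 34 32  0  4 75 75 74 70 67 57  0  0]
 [ 0  0  0  0  0  0 37 34 37 33 34 68 74 76 75 70 67 52 29  0]
 [ 0  0  0  0  0 39 38 37 37 36 36 67 76 74 73 69 64 54 32  0]
 [ 0  0  0  0  0 38 36 36 38 34 36 66 72 75 71 70 65 56 35  0]
 [ 0  0  0  0  0 35 37 34 38 35 38 67 73 73 74 71 62 51 23  0]
 [ 0  0  0  7 50 56 56 55 56 33 27  0  0  0  0 36 35  0  0  0]
 [ 0  0  0 62 61 67 67 68 61  0  0  0  0  0  0  0  0  0  0  0]
 [ 0  0  9 69 74 75 74 69 59  0  0  0  0  0  0  0  0  0  0  0]
 [ 0  0  0 73 74 75 71 68 62 48  0  0  0  0  0  0  0  0  0  0]
 [ 0  0  0 67 69 73 66 64 55  0  0  0  0  0  0  0  0  0  0  0]
 [ 0  0  0  0 64 64 66 60  0  0  0  0  0  0  0  0  0  0  0  0]
 [ 0  0  0  0  0  0  0  0  0  0  0  0  0  0  0  0  0  0  0  0]
 [ 0  0  0  0  0  0  0  0  0  0  0  0  0  0  0  0  0  0  0  0]]
```

View pics/t16.png

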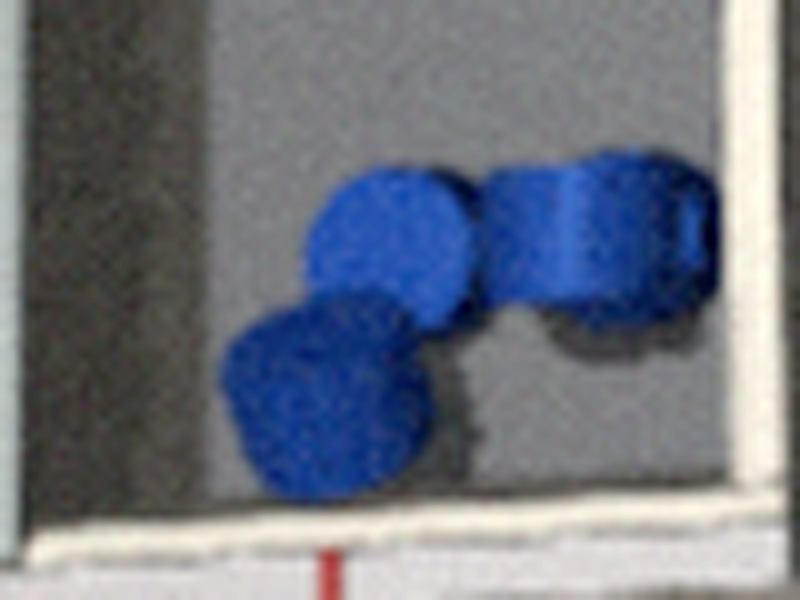

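The crop shows four caps, all below z = 0.077 in the bin: one flat at (390,240), a pair at (600,240) and a leaning one at (330,400). Now I close the shutter.

{"name": "carry_out", "arguments": {"commands": [{"dp": [-0.002, 0, 0.037], "rotation": [0, -0.3, 0]}, {"dp": [-0.001, 0, 0.036], "rotation": [0, -0.2, 0]}, {"dp": [0, 0, 0], "rotation": [0, 0, 0]}]}}

```text
t: 34.5
eef_pos: [0.4875, 0.3423, 0.1502]
ee_rot: [-3.137, -0.003, -3.074]
force: [-0.1, -0.1, -0.3]
width: 0.0498
gripper_force: 0.0
```

{"name": "carry_out", "arguments": {"commands": [{"dp": [0, 0, 0], "rotation": [0, 0, 0]}, {"dp": [0, 0, 0], "rotation": [0, 0, 0]}, {"dp": [0, 0, 0], "rotation": [0, 0, 0]}, {"dp": [0, 0, 0], "rotation": [0, 0, 0]}], "grip": 0.0, "force": 40}}

```text
t: 35.0
eef_pos: [0.4887, 0.3458, 0.1535]
ee_rot: [3.14, 0.002, -3.072]
force: [-3.2, 6.0, 2.1]
width: 0.0153
gripper_force: 2.7
```

{"name": "carry_out", "arguments": {"commands": [{"dp": [0, -0.02, 0], "rotation": [0, 0, 0]}, {"dp": [0, -0.02, 0], "rotation": [0, 0, 0]}, {"dp": [0, -0.02, 0], "rotation": [0, 0, 0]}, {"dp": [0, -0.02, 0], "rotation": [0, 0, 0]}, {"dp": [0, -0.02, 0], "rotation": [0, 0, 0]}, {"dp": [0, -0.02, 0], "rotation": [0, 0, 0]}, {"dp": [0, -0.02, 0], "rotation": [0, 0, 0]}, {"dp": [0, -0.01, 0], "rotation": [0, 0, 0]}]}}

```text
t: 36.0
eef_pos: [0.4983, 0.1955, 0.1535]
ee_rot: [3.139, 0.001, -3.074]
force: [-24.8, 35.1, 9.1]
width: 0.0137
gripper_force: 40.0
```

{"name": "carry_out", "arguments": {"commands": [{"dp": [0, -0.002, 0], "rotation": [0, 0, 0]}, {"dp": [0, 0, 0], "rotation": [0, 0, 0]}]}}

```text
t: 36.25
eef_pos: [0.4982, 0.1957, 0.1535]
ee_rot: [3.138, 0.001, -3.072]
force: [-12.5, 13.6, 7.5]
width: 0.0138
gripper_force: 40.0
```

{"name": "carry_out", "arguments": {"commands": [{"dp": [0, 0, 0], "rotation": [0, 0, 0]}, {"dp": [0, 0, 0], "rotation": [0, 0, 0]}, {"dp": [0, 0, 0], "rotation": [0, 0, 0]}, {"dp": [0, 0, -0.03], "rotation": [0, 0, 0]}, {"dp": [0, 0, -0.05], "rotation": [0, 0, 0]}, {"dp": [0, 0, 0], "rotation": [0, 0, 0]}], "grip": 0.05}}

```text
t: 37.0
eef_pos: [0.501, 0.1942, 0.2368]
ee_rot: [3.139, 0.007, -3.072]
force: [0.5, -0.3, -1.1]
width: 0.0502
gripper_force: 0.0
```

```bash
python3 -c "
from plan import *
im,d,P,T,f,c=grab('wrist')
h=cv2.cvtColor(im,cv2.COLOR_RGB2HSV)
m=(h[...,0]<14)&(h[...,1]>150)&(h[...,2]>60)
q=P[m];q=q[q[:,2]>.12];z=np.nanpercentile(q[:,2],90);print('fin',len(q),z,rect(q[q[:,2]>z-.004]))
plan([(.5,.19,.3)])"
```

```text
fin 2132 0.15316147198189856 (array([497.2, 196. ]), array([38.4, 55.7]), 64.4)
{"dp": [0.0, -0.002, -0.033], "rotation": [0.0, 0.0, 0.0]}
{"dp": [0.0, -0.002, -0.032], "rotation": [0.0, 0.0, 0.0]}
--
t 37.05 pos [0.5   0.194 0.235] rot [ 3.14   0.004 -3.072] w 0.05 F [-0.2 -0.7 -1.2] g 0.0
```

```bash
python3 -c "
from plan import *
im,d,P,T,f,c=grab('top')
h=cv2.cvtColor(im,cv2.COLOR_RGB2HSV)
o=(h[...,0]<14)&(h[...,1]>150)&(h[...,2]>60);q=P[o];q=q[(abs(q[:,0]-.618)<.05)&(abs(q[:,1]+.166)<.05)&(q[:,2]>.045)&(q[:,2]<.07)];print('tray fin',len(q),rect(q) if len(q) else '')
print(arm.job_done())"
```

```text
tray fin 85 (array([ 617.7, -164.4]), array([46.2, 11. ]), 12.2)
the job is handed in; nothing more can be done
None
```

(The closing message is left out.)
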